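Pack the specimen carrier in two layers

TASK

Pack the specimen carrier: one of its three bays still holds an old liner sunk below the rim, so feel the bays for it, pull it out and leave it in the discard dish before you put any box in, then seat every specimen box fully home, one to a bay. Next lay the card separator squarely across the carrier's two raised end ledges and set the specimen tray squarely on top of it, keeping the tray level all the while. Leave the jar, the paper-covered box and the brush where they are.

Things in the scene. Friction and masses are not known exactly. Their poses are not given: they have to be found in the camera images.
- carrier: Fixed grey carrier, 86 mm (x) by 208 mm (y); origin under its centre, z up. Three open-topped bays in a row along y, each 66 mm (x) by 52 mm (y), 32 mm deep, walls 10 mm: floor 12 mm, rim 44 mm above the underside. At its two y ends, raised ledges 16 mm thick (88 to 104 mm from the centre), 86 mm wide, top 66 mm above the underside. One bay holds the old liner.
- bay0 (a point): Centre of the floor of the bay at the carrier's -y end (62 mm from the middle one); axes as the carrier's. Exactly one of the three bays, any of them, holds the old liner; its pose is not reported. It is loose, lies in the bay's centre within 2 mm and weighs about 60 g (more or less).
- bay1 (a point): Centre of the floor of the middle bay; axes as the carrier's. The old liner, of the same grey plastic: a foot 60 mm (carrier x) by 46 mm by 6 mm that nearly fills the bay floor, with an upright pull fin in its middle, 10 mm thick (carrier x) and 28 mm wide (y), the fin's top 22 mm above the bay floor, 10 mm below the rim.
- bay2 (a point): Centre of the floor of the bay at the carrier's +y end (62 mm from the middle one); axes as the carrier's.
- dish: Fixed white square open discard dish, 110 x 110 mm outside, 4 mm walls, 30 mm high, floor about 4 mm thick; empty at the start. Origin at the centre of its underside.
- sbox0: Lidded clear specimen box with a white lid, 60 mm (its x) by 46 mm (its y) by 52 mm high, about 120 g, heavier at the bottom, closed and rigid; origin at the centre of its underside, z up. Stands on the bench; seated in a bay (either way round, 60 mm side along carrier x) its top stands 20 mm above the bay rim, 2 mm below the ledges. Two or three of the three boxes are present.
- sbox1: Lidded clear specimen box with a white lid, 60 mm (its x) by 46 mm (its y) by 52 mm high, about 120 g, heavier at the bottom, closed and rigid; origin at the centre of its underside, z up. Stands on the bench; seated in a bay (either way round, 60 mm side along carrier x) its top stands 20 mm above the bay rim, 2 mm below the ledges. Two or three of the three boxes are present.
- sbox2: Lidded clear specimen box with a white lid, 60 mm (its x) by 46 mm (its y) by 52 mm high, about 120 g, heavier at the bottom, closed and rigid; origin at the centre of its underside, z up. Stands on the bench; seated in a bay (either way round, 60 mm side along carrier x) its top stands 20 mm above the bay rim, 2 mm below the ledges. Two or three of the three boxes are present.
- stand: Fixed low aluminium stand that carries the separator at the start: two cross bars 22 mm high (60 mm along x, 16 mm thick, 70 mm either side of its centre along y) joined by a 6 mm high strip 40 mm wide. Origin at the centre of its underside.
- separator: Stiff card separator sheet, 66 mm (x) by 216 mm (y) by 5 mm thick, 50 g, lying flat on the stand, its underside 22 mm above the bench; origin at the centre of its underside. Its long sides are free between the bars. It is to lie on the two end ledges with its y along carrier y.
- tray: White open specimen tray, 66 mm (x) by 170 mm (y), walls 3 mm thick and 24 mm high, 250 g or a little more or less, with a fixed upright carrying fin in its middle: 12 mm thick (along x), 50 mm long (y), its top 62 mm above the underside. Origin at the centre of its underside. Fossils are fixed in it.
- jar: Bystander: closed glass jar, 56 mm wide, 80 mm high; origin at its underside.
- cardbox: Bystander: flat box covered in white paper, 70 x 100 x 30 mm; origin at its underside.
- brush: Bystander: brush 170 mm long, lying on the bench.
Not all that is in view belongs to the job. What is shaped like the sbox2 but pink, red or yellow is not meant.

How it is judged:
On the way, in this order (a step that is already met when the one before it is completed fails the run):
1. the old liner lies in the discard dish (contact force between dish and anything else above 0.15 N and contact force between dish and the arm below 0.05 N and contact force between dish and the fingers below 0.05 N), for 0.3 s.
2. every specimen box that is present stands fully home in a bay (((horizontal distance between sbox0 and bay0 below 0.008 m and z of sbox0 in the frame of bay0 below 0.004 m and angle between sbox0's own z axis and vertical below 0.08 rad) or (horizontal distance between sbox0 and bay1 below 0.008 m and z of sbox0 in the frame of bay1 below 0.004 m and angle between sbox0's own z axis and vertical below 0.08 rad) or (horizontal distance between sbox0 and bay2 below 0.008 m and z of sbox0 in the frame of bay2 below 0.004 m and angle between sbox0's own z axis and vertical below 0.08 rad)) and ((horizontal distance between sbox1 and bay0 below 0.008 m and z of sbox1 in the frame of bay0 below 0.004 m and angle between sbox1's own z axis and vertical below 0.08 rad) or (horizontal distance between sbox1 and bay1 below 0.008 m and z of sbox1 in the frame of bay1 below 0.004 m and angle between sbox1's own z axis and vertical below 0.08 rad) or (horizontal distance between sbox1 and bay2 below 0.008 m and z of sbox1 in the frame of bay2 below 0.004 m and angle between sbox1's own z axis and vertical below 0.08 rad)) and ((horizontal distance between sbox2 and bay0 below 0.008 m and z of sbox2 in the frame of bay0 below 0.004 m and angle between sbox2's own z axis and vertical below 0.08 rad) or (horizontal distance between sbox2 and bay1 below 0.008 m and z of sbox2 in the frame of bay1 below 0.004 m and angle between sbox2's own z axis and vertical below 0.08 rad) or (horizontal distance between sbox2 and bay2 below 0.008 m and z of sbox2 in the frame of bay2 below 0.004 m and angle between sbox2's own z axis and vertical below 0.08 rad))), for 0.3 s.
3. the separator lies flat and square on both end ledges, let go (horizontal distance between separator and carrier below 0.012 m and angle between the y axis of separator and the y axis of carrier, either way round below 0.1 rad and angle between separator's own z axis and vertical below 0.05 rad and z of separator in the frame of carrier between 0.063 and 0.069 m and contact force between separator and the fingers below 0.05 N), for 0.3 s.
At the end, for the whole second after the job is handed in: The old liner lies in the dish; every present box is home in a bay (on the bay floor within 4 mm, centred within 8 mm); the separator rests on both ledges, within 12 mm and 0.10 rad of square with the carrier; the tray rests on the separator within 12 mm and 0.10 rad of it; all released and at rest (all of step 1 and all of step 2 and all of step 3 and horizontal distance between tray and separator below 0.012 m and angle between the y axis of tray and the y axis of separator, either way round below 0.1 rad and angle between tray's own z axis and vertical below 0.06 rad and z of tray in the frame of carrier between 0.068 and 0.075 m and contact force between tray and the fingers below 0.05 N and linear speed of each of tray, separator, sbox0, sbox1, sbox2 below 0.01 m/s); the robot touches nothing.
It fails at once if a bystander (jar, card box or brush) is shifted by more than 30 mm (distance of any of jar, cardbox, brush from where it was at the start of the episode above 0.03 m).
It fails at once if the specimen tray is tipped more than 20 degrees (angle between tray's own z axis and vertical above 0.35 rad).
It fails at once if a specimen box is put down into a bay before the old liner is in the dish (contact force between dish and anything else below 0.1 N and ((horizontal distance between sbox0 and bay0 below 0.02 m and z of sbox0 in the frame of bay0 below 0.02 m) or (horizontal distance between sbox1 and bay0 below 0.02 m and z of sbox1 in the frame of bay0 below 0.02 m) or (horizontal distance between sbox2 and bay0 below 0.02 m and z of sbox2 in the frame of bay0 below 0.02 m) or (horizontal distance between sbox0 and bay1 below 0.02 m and z of sbox0 in the frame of bay1 below 0.02 m) or (horizontal distance between sbox1 and bay1 below 0.02 m and z of sbox1 in the frame of bay1 below 0.02 m) or (horizontal distance between sbox2 and bay1 below 0.02 m and z of sbox2 in the frame of bay1 below 0.02 m) or (horizontal distance between sbox0 and bay2 below 0.02 m and z of sbox0 in the frame of bay2 below 0.02 m) or (horizontal distance between sbox1 and bay2 below 0.02 m and z of sbox1 in the frame of bay2 below 0.02 m) or (horizontal distance between sbox2 and bay2 below 0.02 m and z of sbox2 in the frame of bay2 below 0.02 m))).
Of liner0, liner1, liner2 only 1 to 1 are there at a start; the rules pass over those that are not, and their reading is None.
Of sbox0, sbox1, sbox2 only 2 to 3 are there at a start; the rules pass over those that are not, and their reading is None.
At some moment in a run one of sbox0, sbox1, sbox2 may be knocked a few centimetres aside while the robot is not near it.
It also fails if it takes over 192 s, if anything falls off the work surface, if the arm or the gripper's body presses on something with over 40 N, if the wrist force passes 120 N, or if a joint passes its speed limit or range.

ROBOT

A 6-joint arm with a two-finger parallel gripper is mounted at the origin on the work surface. World frame = base frame: x ahead of the robot, y to its left, z up, the work surface at z = 0. Lengths are in m, angles in rad, forces in N, time in s.
With the tool pointing down it reaches from about 0.375 to 0.975 m from the base axis. Payload 3.8 kg.
Tool frame: the origin (TCP) lies midway between the tips of the shut fingers; the grasp point (between the pads) lies 19 mm behind it; z points along the fingers, y is the direction in which the jaws open and shut (so a half turn about z gives the same grasp; the last joint's range is limited). The gripper opens to 85 mm and grips with 20 to 120 N. Pads are 22 mm wide; open, the fingers measure 114 mm over their backs; the gripper's body (76 mm by 85 mm) begins 54 mm behind the grasp point. The pads swing forward as they close: fully open they stand 13 mm farther back than shut.
Start: joints at [1.287, 0.264, 1.604, -0, 1.274, -0.037], TCP at [0.165, 0.655, 0.231] pointing down, gripper open.
Joint ranges: [-2.63, 2.63], [-0.94, 2.18], [0.31, 2.57], [-1.31, 4.45], [0, 2.66], [-2.55, 2.55]. Speed limits (rad/s): [2.57, 2.57, 3.14, 3.14, 3.14, 3.14].

INTERFACE

Orientations are given as a rotation vector (axis times angle).
In Python, from workcell import bot gives the robot as it stands.
- The arm moves only by the tool drive_tool, never from a script. Its argument "deltas" is a list of rows, each an object with "hand": the opening, from 0 (shut) to 1 (fully open); "offset": the shift along the world's x, y, z in cm, a list of three; "angular": the turn, a rotation vector about the world's x, y, z in degrees, a list of three. A call has 1 to 8 rows; each row is the pose to reach, as a shift and turn from the pose commanded when the call began; what a row does not reach only later rows make up. A row lasts 1/8 s, in which the tool goes at most 62.5 mm and 10.7 degrees, less where a joint would pass 70% of its speed; a pose out of reach is approached as far as the arm can. A call with a gripper value outside its range is refused whole. The fingers move at their own pace and stop on an object; "force" is the grip in N (left out, the last holds). Time passes only in rows, so rows that repeat a pose let the fingers close. It gives the time, the measured TCP pose, the force and the opening at its end, in the units of the state.
- bot.read_state(): the state, without advancing time (a new reading comes with each control period).
- bot.read_camera(name): name is "side" or "top"; returns a dict with "frame" (384x512x3 uint8, blue, green, red), "mtx" (3x3 intrinsics, pixels), "k1" (the pictures are not rectified: a ray, as slopes to the right and down, at radius r is drawn at 1 + k1 r^2 times it, then the intrinsics apply), "R" (3x3) and "t" (3): a world point X has camera coordinates R X + t. Camera axes: x right, y down, z forward; pixel columns grow to the right and rows downward; lengths in m; the calibration is good to about 2 mm. A picture is of the moment at which its call begins. There is no depth.
- bot.finish_job(): hands the job in, once; it reports no verdict.
The state is a dict: "time": time; "q": joint angles; "joint_vel": joint speeds; "joint_torque": joint torques, N m; "tool_pos": TCP position; "tcp_rot": TCP orientation; "wrist_force": force on the tool from outside, world axes, zero at the start; "torque": the same for the moment, N m; "width": opening from 0.0 (shut) to 1.0 (fully open).
Only numpy, scipy, OpenCV 4.12 (cv2) and the standard library are available. Lean on these libraries where they do the work, as an engineer would, in place of code of your own. Each camera call takes 0.05 s, during which the arm holds its last target. There are 200 camera calls.

## Working session

There is one attempt and no reset: what is moved stays moved. The work goes in short steps, Python scripts to look and compute and a tool call to move; the robot and the scene stay as the last step left them, time stands still between calls to the robot, and variables do not carry over. Pictures are saved under pics/ and viewed, about 12 in all and at most 16, crops included, and the job is handed in when it is done.

Besides the shell and the picture viewer there is one more tool, called after "Request:" as name(argument=value, ...) on one line, values as JSON. drive_tool: Moves the arm, as the interface text tells. Its arguments: {"type":"object","properties":{"deltas":{"type":"array"},"force":{"type":"number"}},"required":["deltas"]}

```bash
mkdir -p pics; ls
cat > h.py <<'E'
import numpy as np, cv2
from workcell import bot
def cam(n):
    c=bot.read_camera(n); return c
def dist(c): return np.array([c['k1'],0,0,0,0],float)
def px2w(c,uv,z):
    uv=np.asarray(uv,float).reshape(-1,1,2)
    n=cv2.undistortPoints(uv,np.array(c['mtx']),dist(c)).reshape(-1,2)
    R=np.array(c['R']);t=np.array(c['t']).ravel()
    d=np.c_[n,np.ones(len(n))]@R; o=-R.T@t
    return o+d*((z-o[2])/d[:,2])[:,None]
def w2px(c,X):
    R=np.array(c['R']);t=np.array(c['t'],float).ravel()
    return cv2.projectPoints(np.asarray(X,float).reshape(-1,1,3),cv2.Rodrigues(R)[0],t,np.array(c['mtx']),dist(c))[0].reshape(-1,2)
E
python3 - <<'E'
from h import *
s=bot.read_state();print({k:np.round(v,3) for k,v in s.items()})
for n in('top','side'):
    c=cam(n);cv2.imwrite(f'pics/{n}0.png',cv2.resize(c['frame'],(800,600),interpolation=cv2.INTER_CUBIC))
    cv2.imwrite(f'pics/raw_{n}0.png',c['frame'])
    R=np.array(c['R']);print(n,'pos',np.round(-R.T@np.array(c['t']).ravel(),3),c['k1'],np.round(c['mtx'],1).tolist()); print(np.round(R,2).tolist())
E
```

```text
pics
{'time': np.float64(0.0), 'q': array([ 1.287,  0.265,  1.605, -0.   ,  1.274, -0.037]), 'joint_vel': array([-0.001, -0.001,  0.   , -0.   , -0.001, -0.001]), 'joint_torque': array([ 2.0000e-03, -5.1512e+01, -3.6731e+01,  0.0000e+00,  1.3000e-02,
        0.0000e+00]), 'tool_pos': array([0.165, 0.654, 0.23 ]), 'tcp_rot': array([-3.870e-01, -3.117e+00,  3.000e-03]), 'wrist_force': array([ 0.507, -0.52 ,  0.492]), 'torque': array([-0.037, -0.04 ,  0.011]), 'width': np.float64(1.0)}
top pos [ 0.421 -0.008  1.229] -0.0849639619991516 [[386.5, 0.0, 260.9], [0.0, 386.5, 194.8], [0.0, 0.0, 1.0]]
[[0.02, -1.0, -0.0], [-0.99, -0.02, -0.14], [0.14, 0.01, -0.99]]
side pos [ 0.228 -1.003  0.9  ] -0.06844919141770779 [[482.5, 0.0, 263.1], [0.0, 482.5, 182.3], [0.0, 0.0, 1.0]]
[[0.94, -0.34, 0.0], [-0.21, -0.59, -0.78], [0.27, 0.73, -0.62]]
```

View pics/top0.png

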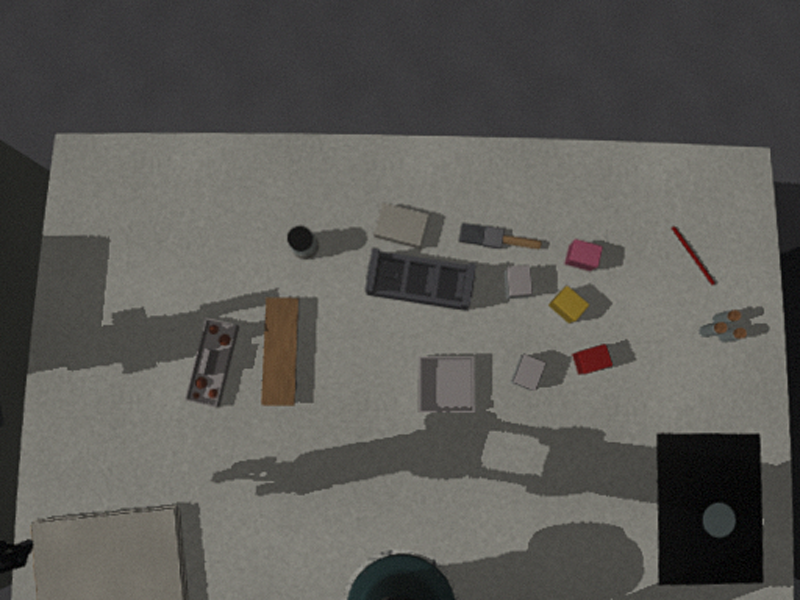

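View pics/side0.png

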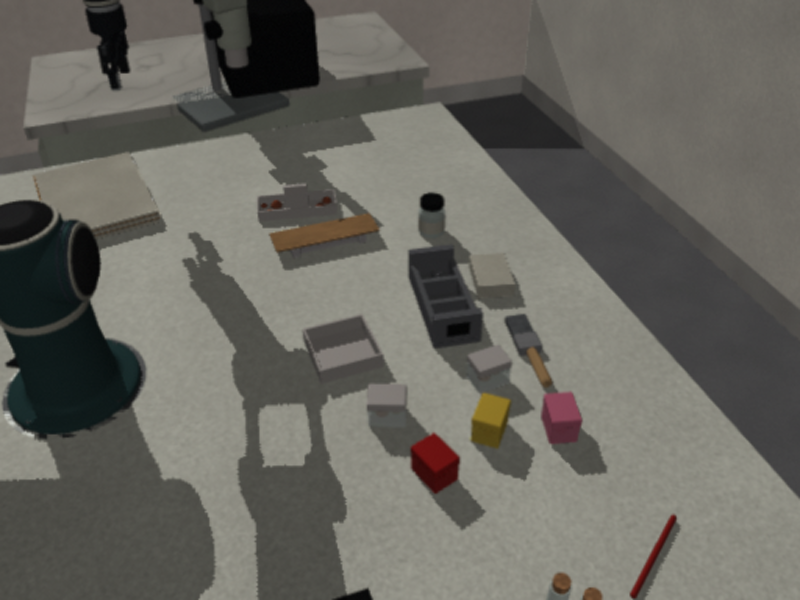

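The top view shows two white-lidded clear boxes, A at (518,281) and B at (529,371). They fit the description: a white lid on a clear body. The pink (584,254), yellow (570,303) and red (593,359) boxes are decoys. The white box at (402,225) is the flat paper-covered one. Carrier is at (420,279), dish (455,383), separator (280,350), tray (212,362). I'll confirm the boxes in one enlarged crop.

Run:
```python
from h import *
a=cv2.imread('pics/raw_top0.png');b=cv2.imread('pics/raw_side0.png')
A=cv2.resize(a[125:270,225:385],(800,725)[:2],interpolation=cv2.INTER_CUBIC)[:, :]
B=cv2.resize(b[150:285,225:330],None,fx=4,fy=4,interpolation=cv2.INTER_CUBIC)
A=cv2.resize(a[150:255,230:365],None,fx=3,fy=3,interpolation=cv2.INTER_CUBIC)
B=B[:600];o=np.zeros((600,800,3),np.uint8);B=cv2.resize(b[150:285,225:325],None,fx=3.9,fy=3.9,interpolation=cv2.INTER_CUBIC)
o[:A.shape[0],:A.shape[1]]=A; w=min(395,B.shape[1]); o[:B.shape[0],405:405+w-0][:, :]=B[:, :w][:, :395]
o=np.clip(o*1.7,0,255).astype(np.uint8)
cv2.imwrite('pics/crop1.png',o)
```

```text
(no output)
```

View pics/crop1.png

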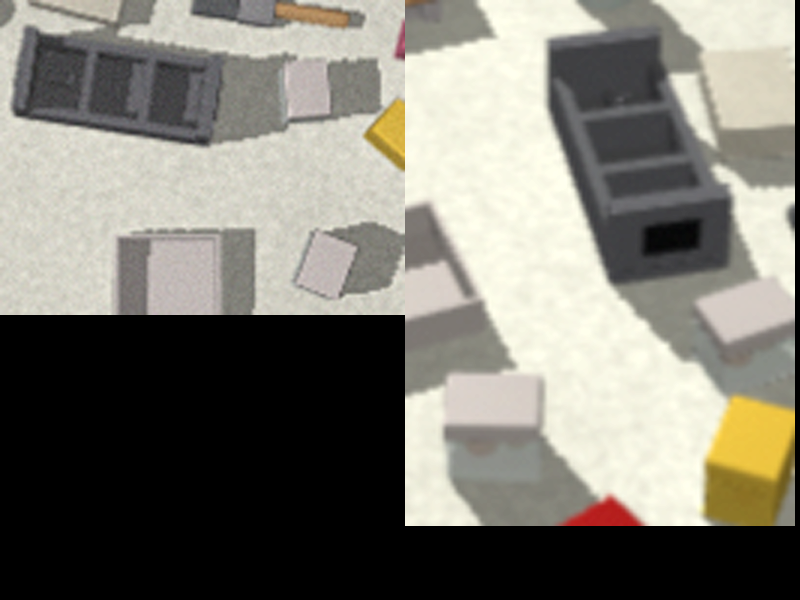

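The crop confirms A and B as white lids on clear bodies, with nothing else like them in view. The carrier's +y bay (left in the top view) shows a small light spot, so it probably holds the liner. Now to measure.

Run:
```python
from h import *
a=cv2.imread('pics/raw_top0.png')
L=cv2.cvtColor(a,cv2.COLOR_BGR2LAB).astype(int)
f=512/800
for n,(u,v) in dict(lidA=(521,281),lidB=(529,371),bench=(560,400),dishfl=(455,383),dishwall=(428,383),shadow=(500,282),ledge=(470,290),baydark=(420,279),wood=(280,350),traywall=(192,375),trayfl=(222,340),fin=(212,362)).items():
    u,v=int(u*f),int(v*f);print(n,L[v-1:v+2,u-1:u+2].reshape(-1,3).mean(0).round(0),L[v-1:v+2,u-1:u+2].reshape(-1,3).std(0).round(1))
```

```text
lidA [117. 130. 129.] [1.9 0.7 0.7]
lidB [117. 130. 130.] [1.6 0.9 1. ]
bench [131. 127. 132.] [3.4 0.6 0.5]
dishfl [119. 130. 129.] [2.2 0.7 0.6]
dishwall [ 75. 129. 129.] [2.3 1.1 0.8]
shadow [ 84. 128. 130.] [2.3 0.6 0.7]
ledge [ 64. 129. 127.] [4.1 0.7 0.9]
baydark [ 41. 129. 127.] [3.4 0.8 0.8]
wood [ 86. 135. 146.] [3.1 0.7 0.9]
traywall [101. 129. 130.] [32.9  0.9  1.2]
trayfl [ 32. 136. 136.] [5.2 1.2 1.2]
fin [ 43. 129. 129.] [2.4 1.  0.7]
```

```bash
cat >> h.py <<'E'
def avg(n,k=8):
    cs=[cam(n) for _ in range(k)]
    c=dict(cs[0]); c['frame']=np.mean([x['frame'].astype(float) for x in cs],0)
    c['lab']=cv2.cvtColor((c['frame']/255).astype(np.float32),cv2.COLOR_BGR2LAB); return c
def rects(m,amin=60,off=(0,0)):
    m=cv2.morphologyEx(m.astype(np.uint8),cv2.MORPH_OPEN,np.ones((3,3)))
    out=[]
    for k in cv2.findContours(m,cv2.RETR_EXTERNAL,cv2.CHAIN_APPROX_NONE)[0]:
        if cv2.contourArea(k)>amin: out.append((cv2.contourArea(k),k[:,0].astype(float),cv2.minAreaRect(k)))
    return sorted(out,key=lambda o:-o[0])
def wrect(c,pts,z):
    # contour pixels -> world plane -> min rect (mm): centre, sizes, yaw of long side (deg)
    w=px2w(c,pts,z)[:,:2]*1000
    (cx,cy),(a,b),t=cv2.minAreaRect(w.astype(np.float32))
    if a<b: a,b,t=b,a,t+90
    t=(t+90)%180-90
    return np.round([cx,cy,a,b,t],1)
E
python3 - <<'E'
from h import *
c=avg('top');np.save('top_lab.npy',c['lab'])
L,a,b=c['lab'][...,0],c['lab'][...,1],c['lab'][...,2]
# scale L 0..100
def show(n,m,z,amin):
    for r in rects(m,amin):
        print(n,r[0],np.round(r[2][0],1),wrect(c,r[1],z))
lid=(a-b>-.3)&(L>42)&(L<52)
show('lid',lid,.052,60)
reg=np.zeros_like(lid);reg[150:205,225:310]=1
show('carrier',(L<29.5)&reg,.066,500)
show('wood',(b>11)&(L>25),.027,300)
reg=np.zeros_like(lid);reg[195:270,100:165]=1
show('tray-dark',((L<29)|((a>4)))&reg,.024,50)
reg=np.zeros_like(lid);reg[220:270,260:320]=1
show('dish-nonbench',((a-b>-.6)|(L<35))&reg,.03,50)
cv2.imwrite('pics/masks.png',(lid*255).astype(np.uint8))
E
```

```text
carrier 1888.0 [269.3 178.9] [641.5 -26.8 210.7  94.7  83.6]
wood 1336.5 [178.5 224.9] [4.977e+02 2.530e+02 2.135e+02 6.580e+01 4.000e-01]
wood 337.5 [363.7 194.8] [ 604.2 -326.8   64.6   59.    49.6]
tray-dark 638.0 [136.1 231.4] [473.5 387.8 163.3  73.3  -9.8]
dish-nonbench 1366.5 [292.5 248. ] [ 433.7 -102.5  150.3  128.7  -88.9]
```

Run:
```python
from h import *
lab=np.load('top_lab.npy');a,b,L=lab[...,1],lab[...,2],lab[...,0]
for n,(u,v) in dict(lidA=(331,180),lidB=(339,238),bench=(358,256),dish=(292,245),sh=(320,180)).items(): print(n,lab[v-1:v+2,u-1:u+2].reshape(-1,3).mean(0).round(2))
o=np.zeros((600,800),np.uint8)
def put(x,y,u0,v0,u1,v1,f,lo,hi):
    k=cv2.resize(L[v0:v1,u0:u1],None,fx=f,fy=f,interpolation=cv2.INTER_CUBIC);k=np.clip((k-lo)/(hi-lo)*255,0,255).astype(np.uint8)
    k=k[:600-y,:800-x];o[y:y+k.shape[0],x:x+k.shape[1]]=k
put(0,0,228,154,308,202,6,8,45)
put(0,290,118,200,156,264,5,10,55)
put(200,290,262,222,318,268,5,20,55)
put(490,0,315,160,365,260,6,20,60)
cv2.imwrite('pics/m1.png',o)
```

```text
lidA [45.67  1.78  1.61]
lidB [46.16  1.54  1.73]
bench [51.4  -0.71  3.9 ]
dish [46.26  1.6   1.65]
sh [32.85 -0.49  2.78]
```

View pics/m1.png

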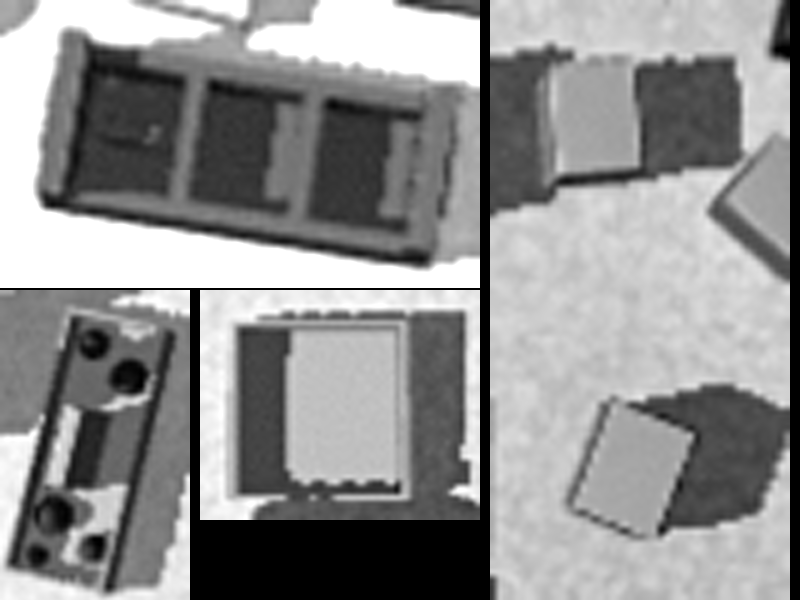

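Bay at the world +y end: fin tip and its shadow show at crop (150,130). The other two bays show clean floors with lit strips. I'll rectify each object onto its top plane and locate its edges.

```bash
cat >> h.py <<'E'
def rectify(c,L,cx,cy,yaw,z,hx,hy,s=.5):
    # metric image (mm grid s) in object frame, rows = x, cols = y
    xs=np.arange(-hx,hx+s,s);ys=np.arange(-hy,hy+s,s)
    X,Y=np.meshgrid(xs,ys,indexing='ij');t=np.radians(yaw)
    W=np.stack([cx+X*np.cos(t)-Y*np.sin(t),cy+X*np.sin(t)+Y*np.cos(t),np.full_like(X,z*1000)],-1)/1000
    p=w2px(c,W).reshape(*X.shape,2).astype(np.float32)
    return xs,ys,cv2.remap(L.astype(np.float32),p[...,0],p[...,1],cv2.INTER_CUBIC)
def edges(xs,prof,near,w=9):
    g=np.gradient(cv2.GaussianBlur(prof.reshape(1,-1).astype(np.float32),(0,0),2).ravel(),xs)
    m=np.abs(xs-near)<w
    o=[]
    for i in np.where(m)[0][1:-1]:
        if abs(g[i])>=abs(g[i-1]) and abs(g[i])>abs(g[i+1]) and abs(g[i])>.4: o.append((float(xs[i]),round(float(g[i]),1)))
    return o
E
python3 - <<'E'
from h import *
c=cam('top');lab=np.load('top_lab.npy');L=lab[...,0]
def rep(n,cx,cy,yaw,z,a,b,xs_s,ys_s,ch=L,w=9):
    xs,ys,I=rectify(c,ch,cx,cy,yaw,z,a/2+20,b/2+20)
    print(n)
    for s in ys_s:   # strip in y -> x edges
        p=I[:,np.abs(ys-s)<6].mean(1);print('  y=%d'%s,'x-:',edges(xs,p,-a/2,w),'x+:',edges(xs,p,a/2,w))
    for s in xs_s:
        p=I[np.abs(xs-s)<6].mean(0);print('  x=%d'%s,'y-:',edges(ys,p,-b/2,w),'y+:',edges(ys,p,b/2,w))
rep('carrier66',641.5,-26.8,-6.4,.066,86,208,(-30,0,30),(-96,96))
rep('carrier44',641.5,-26.8,-6.4,.044,86,208,(),(-62,-31,0,31,62))
b=lab[...,2]
rep('sep',497.7,253,-89.6+90,.027,216 if 0 else 66,216,(),(),b)
xs=1
print()
D=lab[...,1]-lab[...,2]
for n,(u0,v0,u1,v1) in dict(A=(318,160,345,195),B=(325,222,355,255)).items():
    m=np.zeros(L.shape,bool);m[v0:v1,u0:u1]=(D[v0:v1,u0:u1]>-1.5)&(L[v0:v1,u0:u1]>40)
    big=cv2.resize(m.astype(np.float32),None,fx=1,fy=1)
    for r in rects(m,60): print(n,r[0],np.round(r[2],1) if 0 else np.round(r[2][0],1),wrect(c,r[1],.052))
m=np.zeros(L.shape,bool);m[215:265,262:308]=((D>-1.5)&(L>26))[215:265,262:308]
for r in rects(m,200): print('dish',r[0],wrect(c,r[1],.03))
E
```

```text
carrier66
  y=-96 x-: [(-48.0, -5.4), (-39.0, 1.2)] x+: [(50.5, 4.7)]
  y=96 x-: [(-51.0, 0.4), (-43.0, -8.4)] x+: [(42.0, -0.5)]
  x=-30 y-: [(-100.5, -1.8)] y+: [(99.0, -0.8), (107.0, 5.0)]
  x=0 y-: [(-103.0, -3.1), (-98.5, 2.0)] y+: [(100.5, -0.5), (107.0, 4.6)]
  x=30 y-: [(-102.5, -2.1), (-98.0, 0.6)] y+: [(97.5, -0.4), (105.5, 4.5)]
carrier44
  y=-62 x-: [(-44.5, -7.7), (-38.0, 2.7)] x+: [(38.0, 2.1), (48.0, 1.1)]
  y=-31 x-: [(-43.5, -7.2), (-37.0, 2.7)] x+: [(37.5, 0.6), (48.5, 1.1)]
  y=0 x-: [(-50.0, 0.7), (-43.0, -8.6), (-36.5, 2.7)] x+: [(39.5, 2.0), (49.0, 1.2)]
  y=31 x-: [(-41.5, -7.4), (-35.5, 2.7)] x+: [(40.0, 0.6), (50.0, 1.0)]
  y=62 x-: [(-41.5, -8.2)] x+: [(41.0, 2.2)]
sep

A 219.5 [332.  179.5] [ 646.4 -221.5   53.6   44.1    1.3]
B 244.0 [338.3 238.2] [ 465.7 -240.4   57.9   44.5  -21.1]
dish 1186.5 [440.9 -81.2 108.  107.3 -88.9]
```

Run:
```python
from h import *
c=cam('top');lab=np.load('top_lab.npy');L=lab[...,0];D=lab[...,1]-lab[...,2]
side=avg('side');np.save('side_lab.npy',side['lab']);S=side['lab'];sL=S[...,0];sD=S[...,1]-S[...,2]
def rep(n,c,cx,cy,yaw,z,a,b,xs_s,ys_s,ch,w=9,hw=5):
    xs,ys,I=rectify(c,ch,cx,cy,yaw,z,a/2+20,b/2+20)
    print(n)
    for s in ys_s:
        p=I[:,np.abs(ys-s)<hw].mean(1);print('  y=%d'%s,'x-:',edges(xs,p,-a/2,w),'x+:',edges(xs,p,a/2,w))
    for s in xs_s:
        p=I[np.abs(xs-s)<hw].mean(0);print('  x=%d'%s,'y-:',edges(ys,p,-b/2,w),'y+:',edges(ys,p,b/2,w))
rep('A L',c,646.4,-221.5,1.3,.052,60,46,(-20,0,20),(-12,12),L)
rep('A D',c,646.4,-221.5,1.3,.052,60,46,(-20,0,20),(-12,12),D)
rep('B L',c,465.7,-240.4,-21.1,.052,60,46,(-20,20),(-12,12),L)
rep('B D',c,465.7,-240.4,-21.1,.052,60,46,(-20,20),(-12,12),D)
b=lab[...,2]
rep('sep',c,497.7,253,0.4,.027,216,66,(-80,0,80),(-20,20),b)   # long side along x here
rep('tray24',c,473.5,387.8,-9.8,.024,170,66,(-60,60),(-20,20),L,12)
rep('side A',side,646.4,-221.5,1.3,.052,60,46,(-20,20),(-12,12),sL)
rep('side B',side,465.7,-240.4,-21.1,.052,60,46,(-20,20),(-12,12),sL)
rep('side car66',side,647.9,-25.7,-7.8,.066,86,208,(-20,20),(-96,96),sL)
rep('side car44',side,647.9,-25.7,-7.8,.044,86,208,(),(-62,0,62),sL)
```

```text
A L
  y=-12 x-: [(-33.0, -4.6), (-26.5, 4.1)] x+: [(28.5, -0.7), (34.5, 2.6)]
  y=12 x-: [(-35.0, -6.3), (-28.5, 4.9)] x+: [(31.0, -1.9), (37.0, 3.2)]
  x=-20 y-: [(-27.0, -1.3), (-23.0, 4.7), (-18.5, -0.4)] y+: [(16.5, 1.1), (21.0, -3.4), (28.0, -1.4)]
  x=0 y-: [(-23.5, 3.7)] y+: [(23.5, -2.0), (29.5, -2.1)]
  x=20 y-: [(-25.0, -0.9), (-21.0, 5.0), (-17.0, -0.8)] y+: [(18.5, 1.0), (23.0, -3.1), (29.0, -1.9)]
A D
  y=-12 x-: [(-33.5, 0.4), (-29.0, 0.7)] x+: [(32.0, -0.9)]
  y=12 x-: [(-34.0, 0.9)] x+: [(31.5, -0.7)]
  x=-20 y-: [(-25.0, 0.8)] y+: [(21.5, -0.6)]
  x=0 y-: [(-24.0, 0.9)] y+: []
  x=20 y-: [(-23.5, 0.8)] y+: [(28.0, -0.4)]
B L
  y=-12 x-: [(-32.0, -3.2), (-27.5, 2.4)] x+: [(29.5, -4.3), (34.0, 0.7)]
  y=12 x-: [(-31.5, -3.6), (-27.5, 3.3)] x+: [(29.0, -3.0), (33.5, 4.8)]
  x=-20 y-: [(-27.0, -3.9), (-22.0, 4.9)] y+: [(22.0, -3.3), (27.0, 3.2)]
  x=20 y-: [(-27.5, -0.8), (-22.5, 4.1)] y+: [(17.5, 0.4), (22.0, -3.4), (27.0, 3.6)]
B D
  y=-12 x-: [(-30.5, 1.0)] x+: [(31.0, -0.8)]
  y=12 x-: [(-30.0, 1.2)] x+: [(31.5, -1.1)]
  x=-20 y-: [(-23.5, 1.0)] y+: [(24.5, -0.5), (2
[... 772 characters left out ...]
(-24.0, 3.0)] y+: [(19.0, -2.5)]
  x=20 y-: [(-22.0, 3.2)] y+: [(21.0, -1.4), (26.5, -1.1)]
side B
  y=-12 x-: [(-26.5, -1.5)] x+: [(29.5, -2.1), (34.5, 3.7)]
  y=12 x-: [(-38.0, 0.8), (-29.5, 1.4), (-26.0, 2.3)] x+: [(29.5, -1.7), (34.5, 3.8)]
  x=-20 y-: [(-22.0, 3.4)] y+: [(21.5, -2.9)]
  x=20 y-: [(-22.0, 3.0)] y+: [(21.0, 1.6)]
side car66
  y=-96 x-: [(-48.0, 1.7), (-40.0, 1.2)] x+: [(43.5, 5.3)]
  y=96 x-: [(-43.0, -5.3)] x+: [(46.0, 1.1)]
  x=-20 y-: [(-102.0, 2.0)] y+: [(104.5, 4.3)]
  x=20 y-: [(-102.0, 2.0)] y+: [(104.5, 0.7)]
side car44
  y=-62 x-: [(-41.5, 2.0)] x+: [(47.5, 2.5)]
  y=0 x-: [(-41.5, 2.0)] x+: [(46.0, 5.0)]
  y=62 x-: [(-49.5, -7.1), (-41.0, 2.0)] x+: [(44.0, 5.0)]
```

Two boxes are present. Estimates in mm and degrees:

| Object | x | y | yaw |
|---|---|---|---|
| Carrier | 649 | -25.3 | -7.7 |
| Box A | 649 | -222 | 4.2 |
| Box B | 467 | -241 | -21 |
| Dish | 441 | -81 | |
| Separator (long axis along world x) | 498.7 | 252.6 | |

I'll start with the liner at about (657, 36).

Request:
drive_tool(deltas=[{"hand":0.3,"offset":[49.2,-61.8,0],"angular":[0,0,-83.5]},{"hand":0.3,"offset":[49.2,-61.8,0],"angular":[0,0,-83.5]},{"hand":0.3,"offset":[49.2,-61.8,0],"angular":[0,0,-83.5]},{"hand":0.3,"offset":[49.2,-61.8,0],"angular":[0,0,-83.5]},{"hand":0.3,"offset":[49.2,-61.8,0],"angular":[0,0,-83.5]},{"hand":0.3,"offset":[49.2,-61.8,0],"angular":[0,0,-83.5]},{"hand":0.3,"offset":[49.2,-61.8,0],"angular":[0,0,-83.5]},{"hand":0.3,"offset":[49.2,-61.8,0],"angular":[0,0,-83.5]}], force=40)

```text
time: 2.0
tool_pos: [0.4775, 0.2617, 0.2317]
tcp_rot: [2.37, 2.062, 0.002]
wrist_force: [1.4, 0.4, 0.1]
width: 0.301
```

Request:
drive_tool(deltas=[{"hand":0.3,"offset":[18,-22.6,0],"angular":[0,0,0.3]},{"hand":0.3,"offset":[18,-22.6,0],"angular":[0,0,0.3]},{"hand":0.3,"offset":[18,-22.6,0],"angular":[0,0,0.3]},{"hand":0.3,"offset":[18,-22.6,0],"angular":[0,0,0.3]},{"hand":0.3,"offset":[18,-22.6,0],"angular":[0,0,0.3]},{"hand":0.3,"offset":[18,-22.6,-6],"angular":[0,0,0.3]},{"hand":0.3,"offset":[18,-22.6,-12],"angular":[0,0,0.3]},{"hand":0.3,"offset":[18,-22.6,-14],"angular":[0,0,0.3]}])

```text
time: 3.0
tool_pos: [0.6527, 0.037, 0.0863]
tcp_rot: [-2.355, -2.07, 0.01]
wrist_force: [0.3, -0.3, -0.1]
width: 0.296
```

Run:
```python
from h import *
s=bot.read_state();print(s['time'],np.round(s['tool_pos'],4),np.round(s['tcp_rot'],3))
c=cam('side');p=w2px(c,s['tool_pos'])[0];print(p)
o=np.zeros((600,800,3),np.uint8)
f=c['frame'];k=cv2.resize(f[110:230,215:365],(750,600),interpolation=cv2.INTER_CUBIC);cv2.imwrite('pics/s2.png',np.clip(k*1.6,0,255).astype(np.uint8))
```

```text
3.0 [0.6527 0.037  0.0863] [-2.355 -2.07   0.01 ]
[276.77785595 160.36417863]
```

View pics/s2.png

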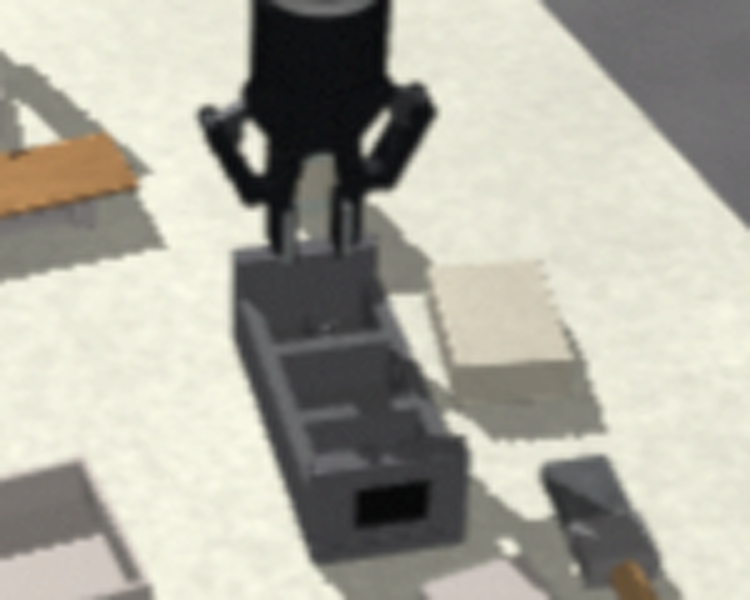

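The side view shows the fingers centred over the far (+y) bay. A light speck at crop (325,325) is the fin top. I'm descending slowly and watching the force.

Request:
drive_tool(deltas=[{"hand":0.3,"offset":[0,0,0]},{"hand":0.3,"offset":[0,0,-2]},{"hand":0.3,"offset":[0,0,-3]},{"hand":0.3,"offset":[0,0,-4]},{"hand":0.3,"offset":[0,0,-4.5]},{"hand":0.3,"offset":[0,0,-5]},{"hand":0.3,"offset":[0,0,-5]},{"hand":0.3,"offset":[0,0,-5]}])

```text
invalid input
```

Request:
drive_tool(deltas=[{"hand":0.3,"offset":[0,0,0],"angular":[0,0,0]},{"hand":0.3,"offset":[0,0,-2],"angular":[0,0,0]},{"hand":0.3,"offset":[0,0,-3],"angular":[0,0,0]},{"hand":0.3,"offset":[0,0,-4],"angular":[0,0,0]},{"hand":0.3,"offset":[0,0,-4.5],"angular":[0,0,0]},{"hand":0.3,"offset":[0,0,-5],"angular":[0,0,0]},{"hand":0.3,"offset":[0,0,-5],"angular":[0,0,0]},{"hand":0.3,"offset":[0,0,-5],"angular":[0,0,0]}])

```text
time: 4.05
tool_pos: [0.6566, 0.0374, 0.0416]
tcp_rot: [2.359, 2.074, 0.001]
wrist_force: [-1.0, 0.2, -0.4]
width: 0.298
```

Request:
drive_tool(deltas=[{"hand":0.3,"offset":[0,0,-1],"angular":[0,0,0]},{"hand":0.3,"offset":[0,0,-1.5],"angular":[0,0,0]},{"hand":0.3,"offset":[0,0,-2],"angular":[0,0,0]},{"hand":0.3,"offset":[0,0,-2.1],"angular":[0,0,0]},{"hand":0.3,"offset":[0,0,-2.1],"angular":[0,0,0]},{"hand":0.3,"offset":[0,0,-2.1],"angular":[0,0,0]}])

```text
time: 4.8
tool_pos: [0.6566, 0.0374, 0.0205]
tcp_rot: [2.359, 2.074, 0.001]
wrist_force: [-0.1, 0.5, 0.3]
width: 0.298
```

No contact yet, so I'll close.

Request:
drive_tool(deltas=[{"hand":0,"offset":[0,0,0],"angular":[0,0,0]},{"hand":0,"offset":[0,0,0],"angular":[0,0,0]},{"hand":0,"offset":[0,0,0],"angular":[0,0,0]},{"hand":0,"offset":[0,0,0],"angular":[0,0,0]},{"hand":0,"offset":[0,0,0],"angular":[0,0,0]}], force=50)

```text
time: 5.42
tool_pos: [0.6568, 0.0374, 0.0208]
tcp_rot: [2.359, 2.074, 0.001]
wrist_force: [-0.7, 0.5, 3.7]
width: 0.099
```

Gripped at about 10 mm. Lifting.

Request:
drive_tool(deltas=[{"hand":0,"offset":[0,0,1],"angular":[0,0,0]},{"hand":0,"offset":[0,0,3],"angular":[0,0,0]},{"hand":0,"offset":[0,0,6],"angular":[0,0,0]},{"hand":0,"offset":[0,0,12],"angular":[0,0,0]},{"hand":0,"offset":[0,0,12],"angular":[0,0,0]},{"hand":0,"offset":[-10,-5.5,12],"angular":[0,0,8]},{"hand":0,"offset":[-21.6,-11.8,12],"angular":[0,0,8]},{"hand":0,"offset":[-21.6,-11.8,12],"angular":[0,0,8]}])

```text
time: 6.42
tool_pos: [0.4898, -0.0532, 0.1403]
tcp_rot: [-2.208, -2.235, 0.001]
wrist_force: [-1.0, -0.1, 0.2]
width: 0.099
```

Request:
drive_tool(deltas=[{"hand":0,"offset":[0,0,0],"angular":[0,0,0]},{"hand":0,"offset":[0,0,0],"angular":[0,0,0]},{"hand":0,"offset":[0,0,0],"angular":[0,0,0]},{"hand":0,"offset":[0,0,0],"angular":[0,0,0]}])

```text
time: 6.92
tool_pos: [0.4931, -0.0522, 0.1406]
tcp_rot: [2.207, 2.235, 0.001]
wrist_force: [0.7, -0.1, -0.1]
width: 0.1
```

Run:
```python
from h import *
s=bot.read_state();print(s['time'],np.round(s['tool_pos'],4),s['width'],s['wrist_force'])
o=np.zeros((600,800,3),np.uint8)
c=cam('side');p=w2px(c,s['tool_pos'])[0];print(p)
u,v=p.astype(int);o[:400,:400]=cv2.resize(c['frame'][v-40:v+60,u-50:u+50],(400,400),interpolation=cv2.INTER_CUBIC)
c=cam('top');k=c['frame'][150:260,225:365];k=cv2.resize(k,(400,314),interpolation=cv2.INTER_CUBIC);o[:314,400:]=k
cv2.imwrite('pics/s3.png',np.clip(o*1.6,0,255).astype(np.uint8)[:400])
```

```text
6.925 [ 0.4931 -0.0522  0.1406] 0.09964811076906645 [ 0.67565861 -0.08324701 -0.12167284]
[232.11078739 174.81952526]
```

View pics/s3.png

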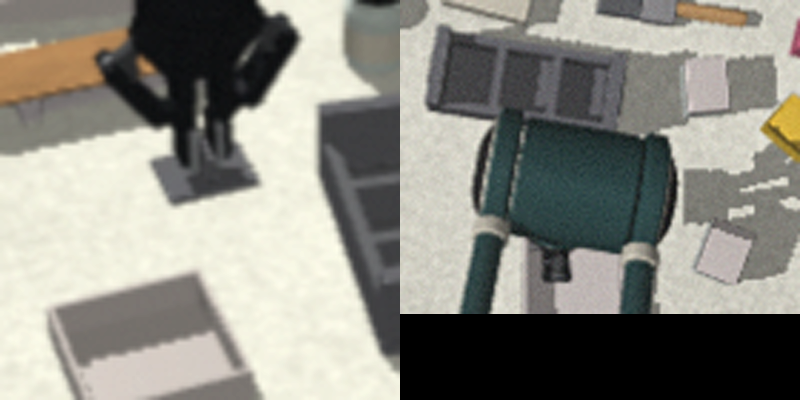

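The liner hangs level in the fingers and the +y bay is empty. Lowering it into the dish.

Request:
drive_tool(deltas=[{"hand":0,"offset":[-5.2,-2.9,0],"angular":[0,0,0]},{"hand":0,"offset":[-5.2,-2.9,-3],"angular":[0,0,0]},{"hand":0,"offset":[-5.2,-2.9,-7],"angular":[0,0,0]},{"hand":0,"offset":[-5.2,-2.9,-10],"angular":[0,0,0]},{"hand":0,"offset":[-5.2,-2.9,-11.5],"angular":[0,0,0]},{"hand":0,"offset":[-5.2,-2.9,-12.5],"angular":[0,0,0]},{"hand":0,"offset":[-5.2,-2.9,-12.6],"angular":[0,0,0]},{"hand":0,"offset":[-5.2,-2.9,-12.6],"angular":[0,0,0]}])

```text
time: 8.02
tool_pos: [0.4408, -0.0817, 0.0151]
tcp_rot: [2.207, 2.233, 0.001]
wrist_force: [-0.4, -0.3, -1.1]
width: 0.097
```

Request:
drive_tool(deltas=[{"hand":0.3,"offset":[0,0,0],"angular":[0,0,0]},{"hand":0.3,"offset":[0,0,0],"angular":[0,0,0]},{"hand":0.3,"offset":[0,0,0.5],"angular":[0,0,0]},{"hand":0.3,"offset":[0,0,2],"angular":[0,0,0]},{"hand":0.3,"offset":[0,0,5],"angular":[0,0,0]},{"hand":0.9,"offset":[0,0,11],"angular":[0,0,0]},{"hand":0.95,"offset":[1.3,-6,11],"angular":[0,0,-21]},{"hand":0.95,"offset":[2.6,-12,11],"angular":[0,0,-21]}])

```text
time: 9.02
tool_pos: [0.4677, -0.203, 0.1277]
tcp_rot: [2.578, 1.787, 0.005]
wrist_force: [-0.2, 0.8, 0.0]
width: 0.918
```

Run:
```python
from h import *
c=cam('side');k=cv2.resize(c['frame'][150:290,185:330],(621,600),interpolation=cv2.INTER_CUBIC)
cv2.imwrite('pics/s4.png',np.clip(k*1.5,0,255).astype(np.uint8))
```

```text
(no output)
```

View pics/s4.png

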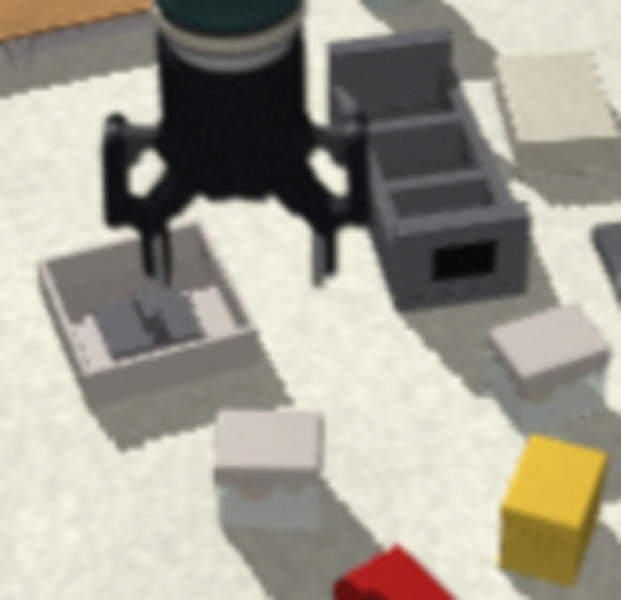

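The liner lies in the dish at crop (150,325), and both boxes stand where they were measured. Box B next.

Request:
drive_tool(deltas=[{"hand":1,"offset":[0,-3.8,0],"angular":[0,0,-0.5]},{"hand":1,"offset":[0,-3.8,-3],"angular":[0,0,-0.5]},{"hand":1,"offset":[0,-3.8,-5],"angular":[0,0,-0.5]},{"hand":1,"offset":[0,-3.8,-7],"angular":[0,0,-0.5]},{"hand":1,"offset":[0,-3.8,-8.5],"angular":[0,0,-0.5]},{"hand":1,"offset":[0,-3.8,-9.8],"angular":[0,0,-0.5]},{"hand":1,"offset":[0,-3.8,-9.8],"angular":[0,0,-0.5]},{"hand":1,"offset":[0,-3.8,-9.8],"angular":[0,0,-0.5]}])

```text
time: 10.07
tool_pos: [0.4663, -0.2398, 0.0268]
tcp_rot: [2.586, 1.783, 0.001]
wrist_force: [1.0, -0.7, -0.1]
width: 1.002
```

Request:
drive_tool(deltas=[{"hand":0.5,"offset":[0,0,0],"angular":[0,0,0]},{"hand":0.5,"offset":[0,0,0],"angular":[0,0,0]},{"hand":0.5,"offset":[0,0,0],"angular":[0,0,0]},{"hand":0.5,"offset":[0,0,0],"angular":[0,0,0]},{"hand":0.5,"offset":[0,0,0],"angular":[0,0,0]}], force=50)

```text
time: 10.7
tool_pos: [0.4667, -0.2401, 0.0273]
tcp_rot: [2.585, 1.782, 0.001]
wrist_force: [0.7, -0.3, 6.1]
width: 0.693
```

Request:
drive_tool(deltas=[{"hand":0.5,"offset":[0,0,1],"angular":[0,0,0]},{"hand":0.5,"offset":[0,0,5],"angular":[0,0,0]},{"hand":0.5,"offset":[0,0,10],"angular":[0,0,0]},{"hand":0.5,"offset":[4,4.7,11],"angular":[0,0,6]},{"hand":0.5,"offset":[8,9.4,11],"angular":[0,0,13]},{"hand":0.5,"offset":[12,14.1,11],"angular":[0,0,13]},{"hand":0.5,"offset":[16,18.8,11],"angular":[0,0,13]},{"hand":0.5,"offset":[18.2,21.5,11],"angular":[0,0,13]}])

```text
time: 11.7
tool_pos: [0.6489, -0.0219, 0.1362]
tcp_rot: [-2.366, -2.066, -0.0]
wrist_force: [-1.0, -0.1, -0.4]
width: 0.691
```

Request:
drive_tool(deltas=[{"hand":0.5,"offset":[0,0,0],"angular":[0,0,0]},{"hand":0.5,"offset":[0,0,0],"angular":[0,0,0]},{"hand":0.5,"offset":[0,0,-2],"angular":[0,0,0]},{"hand":0.5,"offset":[0,0,-4],"angular":[0,0,0]},{"hand":0.5,"offset":[0,0,-5.5],"angular":[0,0,0]},{"hand":0.5,"offset":[0,0,-5.5],"angular":[0,0,0]},{"hand":0.5,"offset":[0,0,-5.5],"angular":[0,0,0]}])

```text
time: 12.58
tool_pos: [0.648, -0.0247, 0.0813]
tcp_rot: [2.368, 2.064, 0.0]
wrist_force: [0.5, -0.5, -1.6]
width: 0.687
```

Run:
```python
from h import *
s=bot.read_state();print(s['time'],np.round(s['tool_pos'],4),np.round(s['tcp_rot'],3),s['width'],np.round(s['wrist_force'],1))
c=avg('side',4);k=cv2.resize(c['frame'][140:245,240:330],(514,600),interpolation=cv2.INTER_CUBIC)
cv2.imwrite('pics/s5.png',np.clip(k*1.6,0,255).astype(np.uint8))
```

```text
12.575 [ 0.648  -0.0247  0.0813] [2.368 2.064 0.   ] 0.6871478368367231 [ 0.5 -0.5 -1.6]
```

View pics/s5.png

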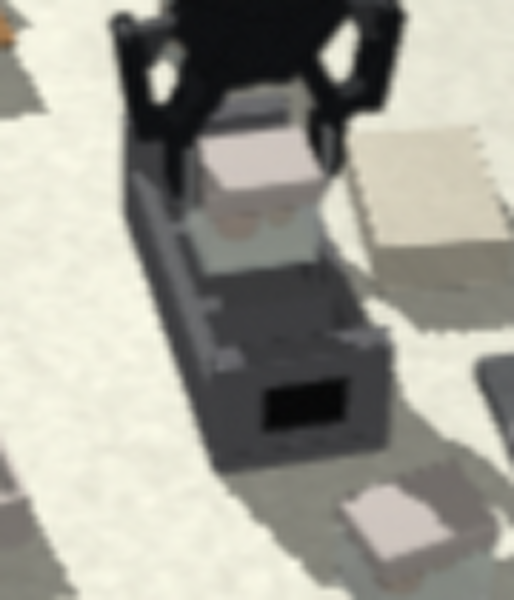

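Box B hangs upright over the middle bay. Box A at crop (420,520) looks turned, so I'll measure it again later. Lowering gently.

Request:
drive_tool(deltas=[{"hand":0.5,"offset":[0.1,0,-0.6],"angular":[0,0,0]},{"hand":0.5,"offset":[0.1,0,-1.0],"angular":[0,0,0]},{"hand":0.5,"offset":[0.1,0,-1.3],"angular":[0,0,0]},{"hand":0.5,"offset":[0.1,0,-1.6],"angular":[0,0,0]},{"hand":0.5,"offset":[0.1,0,-1.8],"angular":[0,0,0]},{"hand":0.5,"offset":[0.1,0,-1.8],"angular":[0,0,0]}])

```text
time: 13.52
tool_pos: [0.6487, -0.0246, 0.063]
tcp_rot: [-2.368, -2.064, 0.0]
wrist_force: [-0.1, 0.3, -1.4]
width: 0.689
```

Request:
drive_tool(deltas=[{"hand":0.5,"offset":[0,0,-0.5],"angular":[0,0,0]},{"hand":0.5,"offset":[0,0,-1.0],"angular":[0,0,0]},{"hand":0.5,"offset":[0,0,-1.5],"angular":[0,0,0]},{"hand":0.5,"offset":[0,0,-2.0],"angular":[0,0,0]},{"hand":0.5,"offset":[0,0,-2.2],"angular":[0,0,0]},{"hand":0.5,"offset":[0,0,-2.3],"angular":[0,0,0]},{"hand":0.5,"offset":[0,0,-2.3],"angular":[0,0,0]}])

```text
time: 14.4
tool_pos: [0.6489, -0.0246, 0.0403]
tcp_rot: [2.368, 2.064, 0.0]
wrist_force: [0.1, -0.7, -0.6]
width: 0.69
```

Request:
drive_tool(deltas=[{"hand":1,"offset":[0,0,0],"angular":[0,0,0]},{"hand":1,"offset":[0,0,0],"angular":[0,0,0]},{"hand":1,"offset":[0,0,0],"angular":[0,0,0]},{"hand":1,"offset":[0,0,2],"angular":[0,0,0]},{"hand":1,"offset":[0,0,6],"angular":[0,0,0]},{"hand":1,"offset":[0,0,12],"angular":[0,0,0]},{"hand":1,"offset":[0,3,13],"angular":[0,0,0]},{"hand":1,"offset":[0,3,13],"angular":[0,0,0]}])

```text
time: 15.4
tool_pos: [0.6506, 0.0068, 0.1745]
tcp_rot: [2.363, 2.064, 0.007]
wrist_force: [0.5, -0.1, -0.1]
width: 1.0
```

Run:
```python
from h import *
s=bot.read_state();print(s['time'],np.round(s['tool_pos'],4),np.round(s['wrist_force'],1))
t=avg('top',6);c=avg('side',6)
np.save('top2.npy',t['lab']);np.save('side2.npy',c['lab'])
for n,k in(('top',t),('side',c)):
    D=k['lab'][...,1]-k['lab'][...,2];L=k['lab'][...,0]
    for r in rects((D>-1.3)&(L>36)&(L<70),70): print(n,r[0],np.round(r[2][0]),wrect(k,r[1],.052))
o=np.zeros((600,800,3),np.uint8)
a=cv2.resize(t['frame'][150:260,225:365],(400,314),interpolation=cv2.INTER_CUBIC);b=cv2.resize(c['frame'][140:270,230:330],None,fx=4,fy=4,interpolation=cv2.INTER_CUBIC)
o[:314,:400]=a;o[:520,400:]=b;cv2.imwrite('pics/s6.png',np.clip(o*1.6,0,255).astype(np.uint8))
```

```text
15.4 [0.6506 0.0068 0.1745] [ 0.5 -0.1 -0.1]
top 297.0 [292. 244.] [445.4 -99.3  96.4  66.8   1.1]
top 206.5 [269. 177.] [649.1 -25.6  60.7  45.1  -7. ]
top 93.5 [315. 151.] [ 7.361e+02 -1.687e+02  3.260e+01  3.150e+01  1.000e-01]
side 80.0 [337. 216.] [ 727.3 -203.    36.    26.8  -20.1]
```

View pics/s6.png

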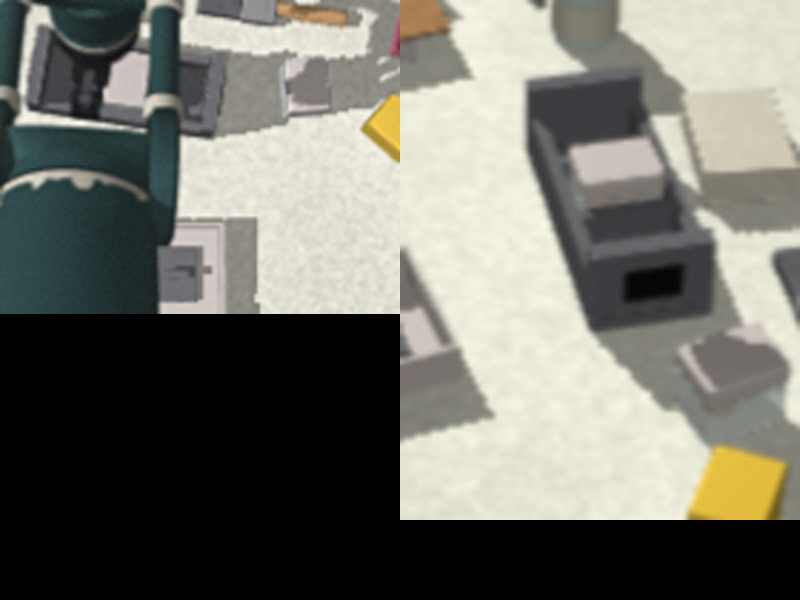

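Box B stands home: lid centre (649, -26) and square. Box A hasn't moved; the arm's shadow fell on it. Now box A.

Request:
drive_tool(deltas=[{"hand":0.92,"offset":[-0.1,-6,0],"angular":[0,0,10]},{"hand":0.92,"offset":[-0.1,-12,0],"angular":[0,0,12]},{"hand":0.92,"offset":[-0.1,-18,0],"angular":[0,0,12]},{"hand":0.92,"offset":[-0.1,-22.9,0],"angular":[0,0,12]},{"hand":0.92,"offset":[-0.1,-22.9,-3],"angular":[0,0,12]},{"hand":0.92,"offset":[-0.1,-22.9,-7],"angular":[0,0,12]},{"hand":0.92,"offset":[-0.1,-22.9,-9],"angular":[0,0,12]},{"hand":0.92,"offset":[-0.1,-22.9,-9],"angular":[0,0,12]}])

```text
time: 17.0
tool_pos: [0.6462, -0.2228, 0.078]
tcp_rot: [-2.136, -2.298, 0.003]
wrist_force: [-0.7, 0.1, -1.0]
width: 0.918
```

Request:
drive_tool(deltas=[{"hand":0.92,"offset":[0.2,0.05,-1],"angular":[0,0,0]},{"hand":0.92,"offset":[0.2,0.05,-2.5],"angular":[0,0,0]},{"hand":0.92,"offset":[0.2,0.05,-4],"angular":[0,0,0]},{"hand":0.92,"offset":[0.2,0.05,-5],"angular":[0,0,0]},{"hand":0.92,"offset":[0.2,0.05,-5],"angular":[0,0,0]},{"hand":0.92,"offset":[0.2,0.05,-5],"angular":[0,0,0]}])

```text
time: 17.75
tool_pos: [0.65, -0.2232, 0.0305]
tcp_rot: [2.139, 2.3, 0.0]
wrist_force: [0.2, 0.1, 0.1]
width: 0.922
```

Request:
drive_tool(deltas=[{"hand":0.5,"offset":[0,0,0],"angular":[0,0,0]},{"hand":0.5,"offset":[0,0,0],"angular":[0,0,0]},{"hand":0.5,"offset":[0,0,0],"angular":[0,0,0]},{"hand":0.5,"offset":[0,0,0],"angular":[0,0,0]},{"hand":0.5,"offset":[0,0,0],"angular":[0,0,0]}], force=50)

```text
time: 18.38
tool_pos: [0.6507, -0.2234, 0.0314]
tcp_rot: [2.138, 2.299, 0.001]
wrist_force: [0.7, -0.4, 5.4]
width: 0.692
```

Request:
drive_tool(deltas=[{"hand":0.5,"offset":[0,0,1],"angular":[0,0,0]},{"hand":0.5,"offset":[0,0,5],"angular":[0,0,0]},{"hand":0.5,"offset":[0,0,9],"angular":[0,0,0]},{"hand":0.5,"offset":[-0.5,6,9],"angular":[0,0,-6]},{"hand":0.5,"offset":[-1,12,9],"angular":[0,0,-12]},{"hand":0.5,"offset":[-1,13.6,8],"angular":[0,0,-12]},{"hand":0.5,"offset":[-1,13.6,6],"angular":[0,0,-12]},{"hand":0.5,"offset":[-1,13.6,5],"angular":[0,0,-12]}])

```text
time: 19.38
tool_pos: [0.6382, -0.0879, 0.0775]
tcp_rot: [-2.366, -2.063, 0.004]
wrist_force: [-0.5, -0.2, -1.5]
width: 0.689
```

Request:
drive_tool(deltas=[{"hand":0.5,"offset":[0,0,0],"angular":[0,0,0]},{"hand":0.5,"offset":[0,0,-0.5],"angular":[0,0,0]},{"hand":0.5,"offset":[0,0,-0.8],"angular":[0,0,0]},{"hand":0.5,"offset":[0,0,-1.1],"angular":[0,0,0]},{"hand":0.5,"offset":[0,0,-1.1],"angular":[0,0,0]},{"hand":0.5,"offset":[0,0,-1.1],"angular":[0,0,0]}])

```text
time: 20.12
tool_pos: [0.64, -0.087, 0.0695]
tcp_rot: [2.368, 2.064, 0.0]
wrist_force: [0.6, 0.9, -0.4]
width: 0.69
```

Request:
drive_tool(deltas=[{"hand":0.5,"offset":[0.05,0,-0.5],"angular":[0,0,0]},{"hand":0.5,"offset":[0.05,0,-1.0],"angular":[0,0,0]},{"hand":0.5,"offset":[0.05,0,-1.5],"angular":[0,0,0]},{"hand":0.5,"offset":[0.05,0,-2.0],"angular":[0,0,0]},{"hand":0.5,"offset":[0.05,0,-2.4],"angular":[0,0,0]},{"hand":0.5,"offset":[0.05,0,-2.6],"angular":[0,0,0]},{"hand":0.5,"offset":[0.05,0,-2.6],"angular":[0,0,0]}])

```text
time: 21.0
tool_pos: [0.6405, -0.0871, 0.0434]
tcp_rot: [2.368, 2.064, 0.0]
wrist_force: [-0.4, -1.0, -1.2]
width: 0.692
```

Request:
drive_tool(deltas=[{"hand":1,"offset":[0,0,0],"angular":[0,0,0]},{"hand":1,"offset":[0,0,0],"angular":[0,0,0]},{"hand":1,"offset":[0,0,0],"angular":[0,0,0]},{"hand":1,"offset":[0,0,2],"angular":[0,0,0]},{"hand":1,"offset":[0,0,7],"angular":[0,0,0]},{"hand":1,"offset":[0,6,12],"angular":[0,0,10]},{"hand":1,"offset":[-2,12,14],"angular":[0,0,20]},{"hand":1,"offset":[-4,18,14],"angular":[0,0,30]}])

```text
time: 22.0
tool_pos: [0.6078, 0.0775, 0.1869]
tcp_rot: [1.744, 2.606, 0.008]
wrist_force: [1.1, 0.5, -1.1]
width: 1.004
```

Request:
drive_tool(deltas=[{"hand":1,"offset":[-1.5,3,0],"angular":[0,0,10]},{"hand":1,"offset":[-3,5,0],"angular":[0,0,20]},{"hand":1,"offset":[-5,8,0],"angular":[0,0,30]},{"hand":1,"offset":[-7,11,0],"angular":[0,0,40]},{"hand":1,"offset":[-8.5,14,0],"angular":[0,0,50]},{"hand":1,"offset":[-10.2,16,-2],"angular":[0,0,60]},{"hand":1,"offset":[-10.2,16,-6],"angular":[0,0,68.3]},{"hand":1,"offset":[-10.2,16,-8],"angular":[0,0,68.3]}])

```text
time: 23.0
tool_pos: [0.5028, 0.2364, 0.1015]
tcp_rot: [0.016, -3.141, 0.0]
wrist_force: [0.1, 0.7, 0.4]
width: 1.002
```

Run:
```python
from h import *
s=bot.read_state();print(s['time'],np.round(s['tool_pos'],4),np.round(s['tcp_rot'],3))
t=avg('top',6);c=avg('side',6)
np.save('top3.npy',t['lab']);np.save('side3.npy',c['lab'])
for n,k in(('top',t),('side',c)):
    D=k['lab'][...,1]-k['lab'][...,2];L=k['lab'][...,0]
    for r in rects((D>-1.3)&(L>36)&(L<70),70): print(n,r[0],np.round(r[2][0]),wrect(k,r[1],.064))
o=np.zeros((600,800,3),np.uint8)
a=cv2.resize(t['frame'][140:260,120:320],(500,300),interpolation=cv2.INTER_CUBIC);b=cv2.resize(c['frame'][100:250,150:330],(480,400)if 0 else (360,300),interpolation=cv2.INTER_CUBIC)
o[:300,:500]=a;o[300:,:360]=b
d=cv2.resize(c['frame'][150:225,255:320],(260*1,300),interpolation=cv2.INTER_CUBIC);o[300:,400:660]=d
cv2.imwrite('pics/s7.png',np.clip(o*1.6,0,255).astype(np.uint8))
```

```text
23.0 [0.5028 0.2364 0.1015] [ 0.016 -3.141  0.   ]
top 322.0 [292. 244.] [445.2 -96.9  95.4  69.1   1.1]
top 235.0 [269. 177.] [647.8 -25.5  58.6  44.9  -8.1]
top 233.5 [288. 180.] [639.6 -85.6  58.   44.2  -8.4]
top 164.0 [375. 161.] [ 705.8 -353.3   53.6   43.    75.1]
side 293.0 [360. 259.] [ 703.8 -364.    55.3   45.4   78.7]
```

View pics/s7.png

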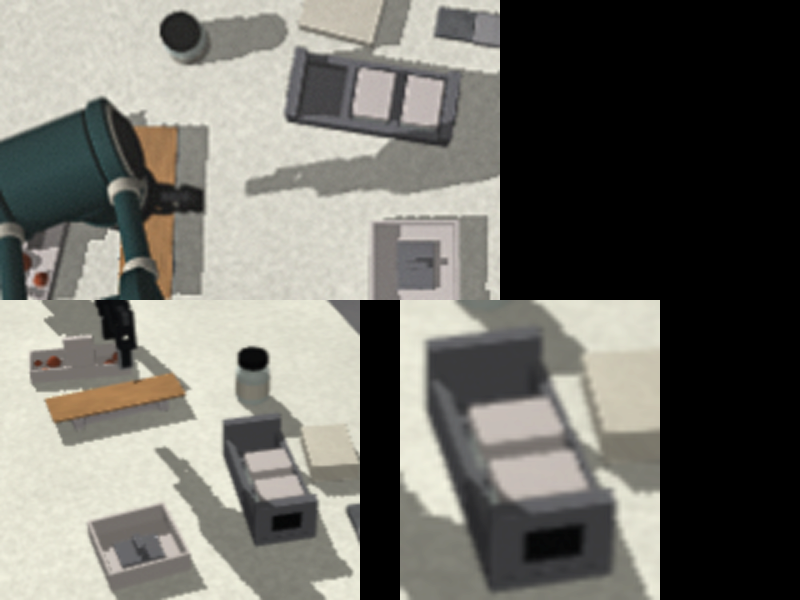

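Both boxes are home: lid centres (648, -25) and (640, -86), with nothing left on the bench. The detection at (706, -353) is the pink decoy, which passes the colour test. Now down to the separator's long sides.

Request:
drive_tool(deltas=[{"hand":1,"offset":[0,0,0],"angular":[0,0,0]},{"hand":1,"offset":[0,0,-2],"angular":[0,0,0]},{"hand":1,"offset":[0,0,-4],"angular":[0,0,0]},{"hand":1,"offset":[0,0,-6],"angular":[0,0,0]},{"hand":1,"offset":[0,0,-8],"angular":[0,0,0]},{"hand":1,"offset":[0,0,-9.4],"angular":[0,0,0]},{"hand":1,"offset":[0,0,-9.4],"angular":[0,0,0]},{"hand":1,"offset":[0,0,-9.4],"angular":[0,0,0]}])

```text
time: 24.6
tool_pos: [0.5055, 0.2392, 0.0127]
tcp_rot: [-0.012, 3.139, 0.008]
wrist_force: [-10.9, 2.0, 26.8]
width: 0.999
```

Request:
drive_tool(deltas=[{"hand":0.6,"offset":[0,0,0],"angular":[0,0,0]},{"hand":0.6,"offset":[0,0,0],"angular":[0,0,0]},{"hand":0.6,"offset":[0,0,0],"angular":[0,0,0]},{"hand":0.6,"offset":[0,0,0],"angular":[0,0,0]},{"hand":0.6,"offset":[0,0,0],"angular":[0,0,0]}], force=40)

```text
time: 25.22
tool_pos: [0.5095, 0.248, 0.0213]
tcp_rot: [-0.006, 3.13, 0.031]
wrist_force: [-27.3, 21.4, 65.1]
width: 0.657
```

A finger landed on the separator: y was 13 mm short of target. Backing off straight up.

Request:
drive_tool(deltas=[{"hand":0.65,"offset":[0,0,1],"angular":[0,0,0]},{"hand":0.65,"offset":[0,0,3],"angular":[0,0,0]},{"hand":1,"offset":[0,0,8],"angular":[0,0,0]},{"hand":1,"offset":[0,0,12],"angular":[0,0,0]},{"hand":1,"offset":[0,-8,15],"angular":[0,0,0]},{"hand":1,"offset":[0,-14,15],"angular":[0,0,0]},{"hand":1,"offset":[0,-14,15],"angular":[0,0,0]},{"hand":1,"offset":[0,-14,15],"angular":[0,0,0]}])

```text
time: 26.22
tool_pos: [0.5037, 0.0952, 0.1578]
tcp_rot: [-0.008, 3.141, 0.001]
wrist_force: [0.9, 1.6, -0.2]
width: 1.005
```

Run:
```python
from h import *
s=bot.read_state();print(s['time'],np.round(s['tool_pos'],4),np.round(s['tcp_rot'],3),np.round(s['wrist_force'],1))
t=avg('top',6);c=avg('side',6)
np.save('top4.npy',t['lab']);np.save('side4.npy',c['lab'])
for n,k in(('top',t),('side',c)):
    b=k['lab'][...,2];L=k['lab'][...,0]
    for r in rects((b>11)&(L>20),500): print(n,r[0],np.round(r[2][0]),wrect(k,r[1],.027))
o=np.zeros((600,800,3),np.uint8)
o[:300,:400]=cv2.resize(t['frame'][180:285,110:250],(400,300),interpolation=cv2.INTER_CUBIC);o[:300,400:]=cv2.resize(c['frame'][95:200,150:290],(400,300),interpolation=cv2.INTER_CUBIC)
cv2.imwrite('pics/s8.png',np.clip(o*1.6,0,255).astype(np.uint8)[:300])
```

```text
26.225 [0.5037 0.0952 0.1578] [-8.000e-03  3.141e+00  1.000e-03] [ 0.9  1.6 -0.2]
side 720.5 [209. 148.] [5.063e+02 2.489e+02 2.152e+02 7.120e+01 2.000e-01]
side 632.0 [313. 269.] [ 605.5 -323.3  104.6   53.4   55.7]
```

View pics/s8.png

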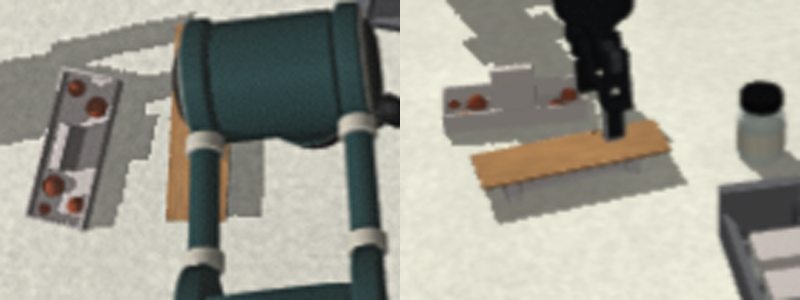

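Separator still lies flat on the stand. I'll compare it with the earlier frames to find the shift.

Run:
```python
from h import *
c=cam('side');t=cam('top')
for n in('side_lab','side2','side4'):
    k=np.load(n+'.npy')
    for r in rects((k[...,2]>11)&(k[...,0]>20),500)[:2]: print(n,r[0],np.round(r[2][0],1),wrect(c,r[1],.027))
for n in('top_lab','top4'):
    b=np.load(n+'.npy')[...,2]
    xs,ys,I=rectify(t,b,498.7,252.6,.5,.027,140,60)
    for s in(-98,-90,-60,-50,60): 
        p=I[np.abs(xs-s)<5].mean(0);print(n,'x',s,edges(ys,p,-33,9),edges(ys,p,33,9))
    for s in(-15,5,20):
        p=I[:,np.abs(ys-s)<5].mean(1);print(n,'y',s,edges(xs,p,-108,12),edges(xs,p,108,12))
```

```text
side_lab 763.0 [207.  148.2] [5.000e+02 2.514e+02 2.156e+02 7.110e+01 3.000e-01]
side_lab 658.0 [312.7 268.2] [ 605.8 -321.8  104.8   54.8   50.5]
side2 767.0 [207.  148.2] [5.000e+02 2.514e+02 2.156e+02 7.110e+01 3.000e-01]
side2 664.0 [312.7 268.2] [ 606.1 -321.5  105.6   54.8   50.5]
side4 720.5 [209.1 148.2] [5.063e+02 2.489e+02 2.152e+02 7.120e+01 2.000e-01]
side4 632.0 [312.9 268.9] [ 605.5 -323.3  104.6   53.4   55.7]
top_lab x -98 [(-32.5, 2.5)] [(25.5, 0.4), (34.0, -3.0)]
top_lab x -90 [(-32.5, 2.8)] [(25.5, 0.5), (34.0, -3.0)]
top_lab x -60 [(-33.0, 4.2), (-26.0, -0.5)] [(33.0, -3.5)]
top_lab x -50 [(-32.5, 3.3)] [(33.0, -3.9), (37.5, 0.4)]
top_lab x 60 [(-32.0, 2.7)] [(32.0, -3.2)]
top_lab y -15 [(-108.0, 2.9)] [(108.0, -2.3)]
top_lab y 5 [(-113.0, -0.4), (-108.5, 2.9)] [(108.0, -2.4)]
top_lab y 20 [(-108.0, 2.6)] [(108.5, -2.6)]
top4 x -98 [(-34.5, 2.6), (-27.5, -2.8)] [(31.0, -2.6)]
top4 x -90 [(-34.5, 3.3), (-27.0, -3.2)] [(31.0, -3.5), (35.5, 0.4)]
top4 x -60 [(-35.5, 3.5), (-26.5, -3.2)] [(30.5, -3.0)]
top4 x -50 [(-35.5, 3.8), (-26.0, -3.0)] [(30.5, -2.9)]
top4 x 60 [] []
top4 y -15 [] [(117.5, 0.7)]
top4 y 5 [(-101.5, 0.9)] []
top4 y 20 [(-100.5, 2.6)] [(105.0, 0.6), (108.5, 0.7), (115.0, -1.1)]
```

The separator shifted by about (+7, -2.5) mm, to (506, 250), still square. This time I move over it and verify before descending.

Request:
drive_tool(deltas=[{"hand":1,"offset":[0.2,6,0],"angular":[0,0,0]},{"hand":1,"offset":[0.2,12,0],"angular":[0,0,0]},{"hand":1,"offset":[0.2,15.5,0],"angular":[0,0,0]},{"hand":1,"offset":[0.2,15.5,-4],"angular":[0,0,0]},{"hand":1,"offset":[0.2,15.5,-8],"angular":[0,0,0]},{"hand":1,"offset":[0.2,15.5,-9],"angular":[0,0,0]},{"hand":1,"offset":[0.2,15.5,-9],"angular":[0,0,0]},{"hand":1,"offset":[0.2,15.5,-9],"angular":[0,0,0]}])

```text
time: 27.92
tool_pos: [0.5073, 0.2516, 0.0697]
tcp_rot: [-0.012, 3.139, 0.002]
wrist_force: [-0.0, 0.0, 0.8]
width: 0.998
```

Request:
drive_tool(deltas=[{"hand":1,"offset":[-0.15,-0.15,-1],"angular":[0,0,0]},{"hand":1,"offset":[-0.15,-0.15,-2],"angular":[0,0,0]},{"hand":1,"offset":[-0.15,-0.15,-3],"angular":[0,0,0]},{"hand":1,"offset":[-0.15,-0.15,-4],"angular":[0,0,0]},{"hand":1,"offset":[-0.15,-0.15,-4.5],"angular":[0,0,0]},{"hand":1,"offset":[-0.15,-0.15,-4.5],"angular":[0,0,0]}])

```text
time: 28.68
tool_pos: [0.5037, 0.2494, 0.0221]
tcp_rot: [0.013, -3.14, 0.001]
wrist_force: [0.4, 0.5, 0.3]
width: 1.001
```

Request:
drive_tool(deltas=[{"hand":1,"offset":[0.15,0.05,-0.4],"angular":[0,0,0]},{"hand":1,"offset":[0.15,0.05,-0.8],"angular":[0,0,0]},{"hand":1,"offset":[0.15,0.05,-1.1],"angular":[0,0,0]},{"hand":1,"offset":[0.15,0.05,-1.4],"angular":[0,0,0]},{"hand":1,"offset":[0.15,0.05,-1.4],"angular":[0,0,0]}])

```text
time: 29.3
tool_pos: [0.5054, 0.25, 0.0084]
tcp_rot: [0.013, -3.141, 0.0]
wrist_force: [-0.1, 0.4, -0.5]
width: 1.002
```

Request:
drive_tool(deltas=[{"hand":0.6,"offset":[0,0,0],"angular":[0,0,0]},{"hand":0.6,"offset":[0,0,0],"angular":[0,0,0]},{"hand":0.6,"offset":[0,0,0],"angular":[0,0,0]},{"hand":0.6,"offset":[0,0,0],"angular":[0,0,0]},{"hand":0.6,"offset":[0,0,0],"angular":[0,0,0]}])

```text
time: 29.92
tool_pos: [0.5062, 0.2503, 0.0093]
tcp_rot: [-0.013, 3.141, 0.001]
wrist_force: [-0.7, -0.3, 4.7]
width: 0.752
```

Request:
drive_tool(deltas=[{"hand":0.6,"offset":[0,0,1],"angular":[0,0,0]},{"hand":0.6,"offset":[0,0,4],"angular":[0,0,0]},{"hand":0.6,"offset":[0,0,9],"angular":[0,0,0]},{"hand":0.6,"offset":[0,-2,14],"angular":[0,0,-5]},{"hand":0.6,"offset":[0.5,-6,16],"angular":[0,0,-15]},{"hand":0.6,"offset":[1,-10,16],"angular":[0,0,-25]},{"hand":0.6,"offset":[3,-13,16],"angular":[0,0,-35]},{"hand":0.6,"offset":[5,-16,16],"angular":[0,0,-45]}])

```text
time: 30.92
tool_pos: [0.5555, 0.089, 0.169]
tcp_rot: [-1.199, -2.903, 0.0]
wrist_force: [0.8, 1.2, -1.2]
width: 0.761
```

Request:
drive_tool(deltas=[{"hand":0.6,"offset":[2,-3,0],"angular":[0,0,-8]},{"hand":0.6,"offset":[4,-6,0],"angular":[0,0,-17]},{"hand":0.6,"offset":[6,-8,0],"angular":[0,0,-26]},{"hand":0.6,"offset":[7,-9,0],"angular":[0,0,-35]},{"hand":0.6,"offset":[8,-10,0],"angular":[0,0,-44]},{"hand":0.6,"offset":[9,-11,0],"angular":[0,0,-53]},{"hand":0.6,"offset":[9,-11,0],"angular":[0,0,-53]},{"hand":0.6,"offset":[9,-11,0],"angular":[0,0,-53]}])

```text
time: 31.92
tool_pos: [0.645, -0.0196, 0.1685]
tcp_rot: [-2.359, -2.073, 0.001]
wrist_force: [-0.2, -0.1, -0.5]
width: 0.756
```

Request:
drive_tool(deltas=[{"hand":0.6,"offset":[0.35,-0.5,-2],"angular":[0,0,-0.4]},{"hand":0.6,"offset":[0.35,-0.5,-5],"angular":[0,0,-0.4]},{"hand":0.6,"offset":[0.35,-0.5,-8],"angular":[0,0,-0.4]},{"hand":0.6,"offset":[0.35,-0.5,-9.3],"angular":[0,0,-0.4]},{"hand":0.6,"offset":[0.35,-0.5,-9.3],"angular":[0,0,-0.4]},{"hand":0.6,"offset":[0.35,-0.5,-9.3],"angular":[0,0,-0.4]}])

```text
time: 32.67
tool_pos: [0.6502, -0.0249, 0.0769]
tcp_rot: [2.369, 2.062, 0.002]
wrist_force: [0.7, -1.1, -0.8]
width: 0.755
```

Run:
```python
from h import *
s=bot.read_state();print(s['time'],np.round(s['tool_pos'],4),np.round(s['tcp_rot'],3),np.round(s['wrist_force'],1))
c=avg('side',4);z=s['tool_pos'][2]+.0127+.005
k=c['lab']
for r in rects((k[...,2]>11)&(k[...,0]>20),300): print(r[0],np.round(r[2][0]),wrect(c,r[1],z))
cv2.imwrite('pics/s9.png',np.clip(cv2.resize(c['frame'][100:240,215:345],(557,600),interpolation=cv2.INTER_CUBIC)*1.6,0,255).astype(np.uint8))
```

```text
32.675 [ 0.6502 -0.0249  0.0769] [2.369e+00 2.062e+00 2.000e-03] [ 0.7 -1.1 -0.8]
663.0 [313. 268.] [ 576.9 -374.4   97.1   50.7   49.9]
606.0 [287. 175.] [649.6 -42.8 170.4  64.7  81. ]
340.0 [278. 289.] [ 483.2 -401.9   52.    39.8  -73.3]
```

View pics/s9.png

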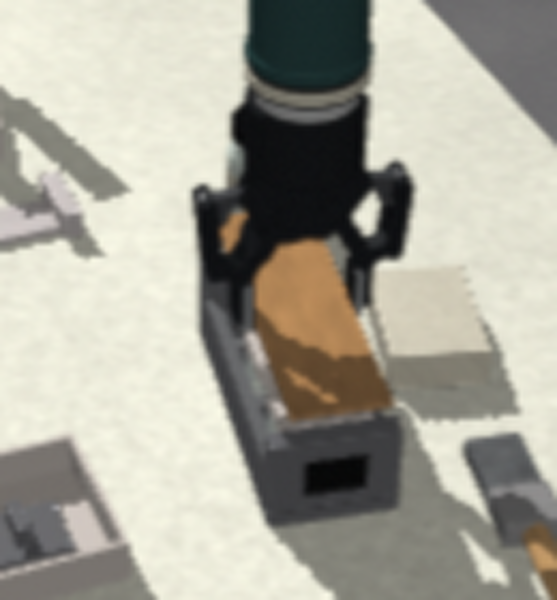

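The separator hangs flat over both ledges and square to the carrier. Lowering and releasing.

Request:
drive_tool(deltas=[{"hand":0.6,"offset":[-0.15,-0.1,-0.6],"angular":[0,0,0]},{"hand":0.6,"offset":[-0.15,-0.1,-1.2],"angular":[0,0,0]},{"hand":0.6,"offset":[-0.15,-0.1,-1.8],"angular":[0,0,0]},{"hand":0.6,"offset":[-0.15,-0.1,-2.2],"angular":[0,0,0]},{"hand":0.6,"offset":[-0.15,-0.1,-2.3],"angular":[0,0,0]},{"hand":0.6,"offset":[-0.15,-0.1,-2.3],"angular":[0,0,0]}])

```text
time: 33.62
tool_pos: [0.6477, -0.0259, 0.0533]
tcp_rot: [-2.37, -2.062, 0.0]
wrist_force: [-3.8, -0.7, 4.5]
width: 0.756
```

Request:
drive_tool(deltas=[{"hand":1,"offset":[0,0,0],"angular":[0,0,0]},{"hand":1,"offset":[0,0,0],"angular":[0,0,0]},{"hand":1,"offset":[0,0,0],"angular":[0,0,0]},{"hand":1,"offset":[0,0,2],"angular":[0,0,0]},{"hand":1,"offset":[0,0,7],"angular":[0,0,0]},{"hand":1,"offset":[0,0,12],"angular":[0,0,0]},{"hand":0.6,"offset":[-3,5,13],"angular":[0,0,10]},{"hand":0.6,"offset":[-6,10,13],"angular":[0,0,20]}])

```text
time: 34.62
tool_pos: [0.5892, 0.0748, 0.187]
tcp_rot: [1.968, 2.443, 0.007]
wrist_force: [-0.5, 0.4, -0.9]
width: 0.607
```

Run:
```python
from h import *
t=cam('top');c=avg('side',6);np.save('side5.npy',c['lab'])
s=bot.read_state();print(np.round(s['tool_pos'],4),np.round(s['tcp_rot'],3))
k=c['lab']
for r in rects((k[...,2]>11)&(k[...,0]>20),300): print(r[0],np.round(r[2][0]),wrect(c,r[1],.071))
lab=np.load('top_lab.npy')
x,y,I=rectify(t,lab[...,0],474,387.7,-11,.024,105,50,.7)
x2,y2,J=rectify(t,lab[...,0],474,387.7,-11,.062,105,50,.7)
x3,y3,K=rectify(c,k[...,0],474,387.7,-11,.024,105,50,.7)
x4,y4,M=rectify(c,k[...,0],474,387.7,-11,.062,105,50,.7)
o=np.hstack([I,J,K,M]);o=np.clip((o-12)/(58-12)*255,0,255).astype(np.uint8)
o=cv2.cvtColor(o,cv2.COLOR_GRAY2BGR);h,w=I.shape
for i,(hx,hy) in enumerate([(85,33),(25,6)]*2):
    a=lambda X,Y:(int(i*w+(Y+50)/.7),int((X+105)/.7))
    cv2.rectangle(o,a(-hx,-hy),a(hx,hy),(0,0,255),1)
cv2.imwrite('pics/s10.png',cv2.resize(o,(800,int(800/o.shape[1]*o.shape[0])),interpolation=cv2.INTER_CUBIC));print(o.shape)
```

```text
[0.5885 0.0733 0.1835] [1.977e+00 2.440e+00 1.000e-03]
1060.5 [284. 179.] [647.6 -27.2 219.5  66.7  81.6]
654.5 [313. 268.] [ 586.9 -356.    99.2   52.1   50.5]
334.0 [278. 289.] [ 491.5 -383.8   53.    40.   -72. ]
(301, 576, 3)
```

View pics/s10.png

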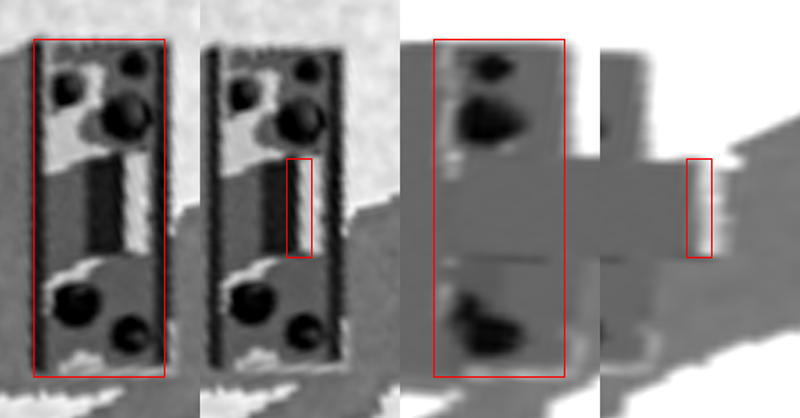

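The separator lies on the ledges at (647.6, -27.2), yaw -8.4, square with the carrier. The tray is at about (474.5, 390.5) with its long axis at -11°; the fin's length matches, and the fin sits 3 to 4 mm further in +y than my box. Heading to the fin.

Request:
drive_tool(deltas=[{"hand":0.6,"offset":[-2,5,0],"angular":[0,0,10]},{"hand":0.6,"offset":[-4,10,0],"angular":[0,0,20]},{"hand":0.6,"offset":[-6,15,0],"angular":[0,0,30]},{"hand":0.6,"offset":[-8,20,0],"angular":[0,0,40]},{"hand":0.6,"offset":[-10,25,0],"angular":[0,0,50]},{"hand":0.6,"offset":[-11.4,30,0],"angular":[0,0,60]},{"hand":0.6,"offset":[-11.4,31.7,0],"angular":[0,0,67]},{"hand":0.6,"offset":[-11.4,31.7,0],"angular":[0,0,67]}])

```text
time: 35.98
tool_pos: [0.4745, 0.3917, 0.1825]
tcp_rot: [0.301, 3.127, -0.0]
wrist_force: [-0.0, 0.2, -0.2]
width: 0.603
```

Request:
drive_tool(deltas=[{"hand":0.6,"offset":[0,0,0],"angular":[0,0,0]},{"hand":0.6,"offset":[0,0,-3],"angular":[0,0,0]},{"hand":0.6,"offset":[0,0,-6],"angular":[0,0,0]},{"hand":0.6,"offset":[0,0,-9],"angular":[0,0,0]},{"hand":0.6,"offset":[0,0,-9],"angular":[0,0,0]},{"hand":0.6,"offset":[0,0,-9],"angular":[0,0,0]}])

```text
time: 36.72
tool_pos: [0.4747, 0.3907, 0.0939]
tcp_rot: [0.302, 3.126, 0.001]
wrist_force: [0.1, 0.7, 0.9]
width: 0.601
```

Request:
drive_tool(deltas=[{"hand":0.6,"offset":[0,0,-2],"angular":[0,0,0]},{"hand":0.6,"offset":[0,0,-4],"angular":[0,0,0]},{"hand":0.6,"offset":[0,0,-5.3],"angular":[0,0,0]},{"hand":0.6,"offset":[0,0,-5.8],"angular":[0,0,0]},{"hand":0.6,"offset":[0,0,-5.8],"angular":[0,0,0]},{"hand":0.6,"offset":[0,0,-5.8],"angular":[0,0,0]}])

```text
time: 37.48
tool_pos: [0.4742, 0.3915, 0.0354]
tcp_rot: [0.299, 3.126, 0.001]
wrist_force: [-0.2, 0.1, 0.6]
width: 0.602
```

Request:
drive_tool(deltas=[{"hand":0.3,"offset":[0,0,0],"angular":[0,0,0]},{"hand":0.2,"offset":[0,0,0],"angular":[0,0,0]},{"hand":0,"offset":[0,0,0],"angular":[0,0,0]},{"hand":0,"offset":[0,0,0],"angular":[0,0,0]},{"hand":0,"offset":[0,0,0],"angular":[0,0,0]},{"hand":0,"offset":[0,0,0],"angular":[0,0,0]},{"hand":0,"offset":[0,0,0],"angular":[0,0,0]}], force=70)

```text
time: 38.35
tool_pos: [0.4743, 0.3918, 0.0356]
tcp_rot: [0.299, 3.126, 0.002]
wrist_force: [-0.1, 1.5, 4.6]
width: 0.129
```

Request:
drive_tool(deltas=[{"hand":0,"offset":[0,0,1],"angular":[0,0,0]},{"hand":0,"offset":[0,0,3],"angular":[0,0,0]},{"hand":0,"offset":[0,0,6],"angular":[0,0,0]},{"hand":0,"offset":[0,0,10],"angular":[0,0,0]},{"hand":0,"offset":[0,0,14],"angular":[0,0,0]},{"hand":0,"offset":[0.5,-2,15],"angular":[0,0,-5]},{"hand":0,"offset":[1.5,-5,15],"angular":[0,0,-10]},{"hand":0,"offset":[3,-9,15],"angular":[0,0,-18]}])

```text
time: 39.35
tool_pos: [0.5034, 0.3006, 0.1859]
tcp_rot: [0.789, 3.041, 0.001]
wrist_force: [0.7, -0.2, -3.7]
width: 0.125
```

Request:
drive_tool(deltas=[{"hand":0,"offset":[2,-4,0],"angular":[0,0,-9]},{"hand":0,"offset":[4,-8,0],"angular":[0,0,-18]},{"hand":0,"offset":[6,-12,0],"angular":[0,0,-27]},{"hand":0,"offset":[8,-16,0],"angular":[0,0,-36]},{"hand":0,"offset":[10,-20,0],"angular":[0,0,-45]},{"hand":0,"offset":[12,-24,0],"angular":[0,0,-54]},{"hand":0,"offset":[13,-28,0],"angular":[0,0,-62]},{"hand":0,"offset":[13.5,-30,0],"angular":[0,0,-66]}])

```text
time: 40.35
tool_pos: [0.6387, -0.0014, 0.1853]
tcp_rot: [2.32, 2.118, -0.001]
wrist_force: [0.3, 0.3, -3.0]
width: 0.127
```

Request:
drive_tool(deltas=[{"hand":0,"offset":[0,0,0],"angular":[0,0,0]},{"hand":0,"offset":[0,0,0],"angular":[0,0,0]},{"hand":0,"offset":[0,0,0],"angular":[0,0,0]}])

```text
time: 40.72
tool_pos: [0.6383, 0.0022, 0.1849]
tcp_rot: [-2.313, -2.125, 0.0]
wrist_force: [0.2, 0.1, -3.8]
width: 0.127
```

Request:
drive_tool(deltas=[{"hand":0,"offset":[0.95,-2.9,0],"angular":[0,0,-3.2]},{"hand":0,"offset":[0.95,-2.9,-1],"angular":[0,0,-3.2]},{"hand":0,"offset":[0.95,-2.9,-3],"angular":[0,0,-3.2]},{"hand":0,"offset":[0.95,-2.9,-5],"angular":[0,0,-3.2]},{"hand":0,"offset":[0.95,-2.9,-6],"angular":[0,0,-3.2]},{"hand":0,"offset":[0.95,-2.9,-6.5],"angular":[0,0,-3.2]},{"hand":0,"offset":[0.95,-2.9,-6.5],"angular":[0,0,-3.2]}])

```text
time: 41.6
tool_pos: [0.6481, -0.0278, 0.1194]
tcp_rot: [-2.373, -2.058, 0.001]
wrist_force: [0.5, 0.0, -2.8]
width: 0.13
```

Run:
```python
from h import *
s=bot.read_state();print(s['time'],np.round(s['tool_pos'],4),np.round(s['tcp_rot'],3),np.round(s['wrist_force'],1))
c=avg('side',4)
cv2.imwrite('pics/s11.png',np.clip(cv2.resize(c['frame'][100:240,215:345],(557,600),interpolation=cv2.INTER_CUBIC)*1.6,0,255).astype(np.uint8))
```

```text
41.6 [ 0.6481 -0.0278  0.1194] [-2.373e+00 -2.058e+00  1.000e-03] [ 0.5  0.  -2.8]
```

View pics/s11.png

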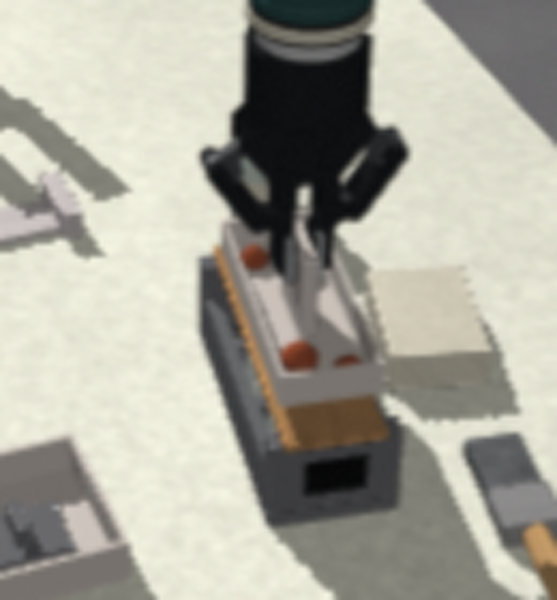

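The tray is level and square above the separator. Lowering.

Request:
drive_tool(deltas=[{"hand":0,"offset":[0,0.1,-0.4],"angular":[0,0,0]},{"hand":0,"offset":[0,0.1,-0.8],"angular":[0,0,0]},{"hand":0,"offset":[0,0.1,-1.1],"angular":[0,0,0]},{"hand":0,"offset":[0,0.1,-1.25],"angular":[0,0,0]},{"hand":0,"offset":[0,0.1,-1.25],"angular":[0,0,0]},{"hand":0,"offset":[0,0.1,-1.25],"angular":[0,0,0]}])

```text
time: 42.55
tool_pos: [0.6483, -0.0269, 0.1074]
tcp_rot: [2.373, 2.058, 0.0]
wrist_force: [1.1, 0.3, -1.9]
width: 0.128
```

Request:
drive_tool(deltas=[{"hand":0,"offset":[0,0,-0.07],"angular":[0,0,0]},{"hand":0,"offset":[0,0,-0.07],"angular":[0,0,0]},{"hand":0.4,"offset":[0,0,-0.07],"angular":[0,0,0]},{"hand":0.5,"offset":[0,0,-0.07],"angular":[0,0,0]},{"hand":0.5,"offset":[0,0,-0.07],"angular":[0,0,0]},{"hand":0.5,"offset":[0,0,1],"angular":[0,0,0]},{"hand":0.5,"offset":[0,0,4],"angular":[0,0,0]},{"hand":0.5,"offset":[0,0,8],"angular":[0,0,0]}])

```text
time: 43.55
tool_pos: [0.6474, -0.0268, 0.1876]
tcp_rot: [-2.372, -2.057, 0.002]
wrist_force: [-0.1, 0.2, 0.6]
width: 0.503
```

Request:
drive_tool(deltas=[{"hand":0.5,"offset":[0,0,4],"angular":[0,0,0]},{"hand":0.5,"offset":[-3,6,5],"angular":[0,0,0]},{"hand":0.5,"offset":[-6,12,5],"angular":[0,0,0]},{"hand":0.5,"offset":[-9,18,5],"angular":[0,0,0]},{"hand":0.5,"offset":[-12,24,5],"angular":[0,0,0]},{"hand":0.5,"offset":[-14,29,5],"angular":[0,0,0]},{"hand":0.5,"offset":[-14,30,5],"angular":[0,0,0]},{"hand":0.5,"offset":[-14,30,5],"angular":[0,0,0]}])

```text
time: 44.55
tool_pos: [0.5082, 0.2742, 0.2381]
tcp_rot: [2.37, 2.061, 0.002]
wrist_force: [0.3, 0.5, -0.3]
width: 0.501
```

Run:
```python
from h import *
s=bot.read_state();print(s['time'],np.round(s['tool_pos'],4),np.round(s['wrist_force'],1),np.abs(s['joint_vel']).max())
t=avg('top',6);c=avg('side',6)
for n,k in(('side',c),('top',t)):
    l=k['lab']
    for r in rects((l[...,2]>11)&(l[...,0]>20),200): print(n,'sep?',r[0],np.round(r[2][0]),wrect(k,r[1],.071))
x,y,I=rectify(t,t['lab'][...,0],648,-26.5,-8,.095,60,125,.7)
x,y,K=rectify(c,c['lab'][...,0],648,-26.5,-8,.095,60,125,.7)
x,y,M=rectify(c,c['lab'][...,0],648,-26.5,-8,.133,60,125,.7)
o=np.vstack([I,K,M]);o=np.clip((o-5)/53*255,0,255).astype(np.uint8);o=cv2.cvtColor(o,cv2.COLOR_GRAY2BGR);h=I.shape[0]
for i,(hx,hy) in enumerate([(33,85),(33,85),(6,25)]):
    a=lambda X,Y:(int((Y+125)/.7),int(i*h+(X+60)/.7));cv2.rectangle(o,a(-hx,-hy),a(hx,hy),(0,0,255),1)
f=cv2.resize(c['frame'][110:240,210:320],(440,520),interpolation=cv2.INTER_CUBIC)
p=np.zeros((520,800,3),np.uint8);p[:,360:]=np.clip(f*1.6,0,255);p[:o.shape[0],:o.shape[1]]=o[:520]
cv2.imwrite('pics/s12.png',p)
```

```text
44.55 [0.5082 0.2742 0.2381] [ 0.3  0.5 -0.3] 0.04264720915495619
side sep? 639.0 [313. 269.] [ 586.6 -356.7   97.8   51.7   51.8]
side sep? 329.0 [278. 289.] [ 491.1 -383.7   52.4   40.   -72.9]
top sep? 331.5 [364. 195.] [ 597.5 -314.9   62.6   56.5   49.6]
top sep? 245.0 [380. 229.] [ 493.4 -363.6   59.    43.2  -73.4]
```

View pics/s12.png

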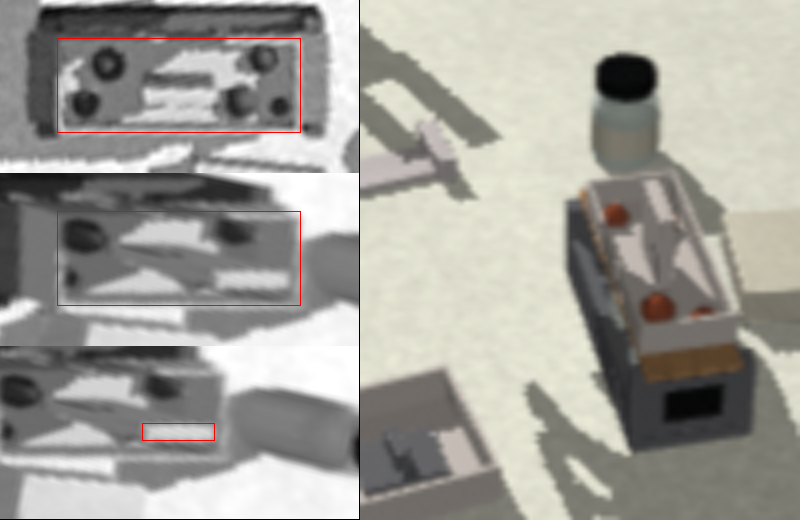

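The tray outline matches its target on both views, the fin top matches too, and the separator shows at both ends. The liner lies in the dish, and the jar and paper box are in place. Handing in.

```bash
python3 -c "
from workcell import bot
print(bot.finish_job())"
```

```text
the job is handed in; nothing more can be done
None
```

The carrier is packed and the job is handed in at about 45 s of the 192 s allowed; the system reports no verdict.

- **Liner:** it was in the bay at the world +y end. I spotted the fin in the pictures and confirmed it by the grip, without feeling the other two bays, which looked empty. It now lies in the discard dish.
- **Boxes:** only two were on the bench. They stand home in the middle bay and the bay at the world -y end, with lid centres within about 2 mm of their targets and square.
- **Separator:** it lies on both ledges, measured at (647.6, -27.2) mm and about 0.6° off square with the carrier.
- **Tray:** it rests on the separator and was released level. In the last check its outline and fin matched the target in both views to within about 2 mm. The separator was mostly hidden by then, so I checked it only by eye at its ends.

**What went wrong:** on the first try at the separator I descended about 13 mm off in y. One finger pressed on it with a wrist force of at least 65 N (limit 120 N) and pushed it about 7 mm on its stand. I backed off, measured it again and gripped it cleanly.

I did not move the jar, paper-covered box or brush. The jar and box show in place in the last picture, but I did not check the brush numerically.

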